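# Weigh a welded hanger bracket on the spring scale

## Robot

A 6-joint arm with a two-finger parallel gripper is mounted at the origin on the work surface. World frame = base frame: x ahead of the robot, y to its left, z up, the work surface at z = 0. Lengths are in m, angles in rad, forces in N, time in s.
With the tool pointing down it reaches from about 0.35 to 0.775 m from the base axis. Payload 5.5 kg.
Tool frame: the origin (TCP) lies midway between the tips of the shut fingers; the grasp point (between the pads) lies 19 mm behind it; x points along the fingers, y is the direction in which the jaws open and shut, and the axes are right-handed (so a half turn about x gives the same grasp; the last joint's range is limited). The gripper opens to 85 mm and grips with 20 to 120 N. Pads are 22 mm wide; open, the fingers measure 114 mm over their backs; the gripper's body (76 mm by 85 mm) begins 54 mm behind the grasp point. The pads swing forward as they close: fully open they stand 13 mm farther back than shut.
Start: joints at [-1.316, 0.313, 0.046, 1.304, 0, 1.431], TCP at [0.221, -0.531, 0.231] pointing down, gripper open.
Joint ranges: [-2.76, 2.76], [-0.86, 1.69], [-1.03, 1.26], [-2.2, 2.34], [-1.47, 1.5], [-3.14, 3.14]. Speed limits (rad/s): [2.57, 2.57, 3.14, 3.14, 3.14, 3.14].

## Interface

Orientations are given as a unit quaternion [w, x, y, z].
In Python, from workcell import env, optics, order, models gives the robot as it stands. The module is installed in compiled form; this text tells all that it offers.
- The arm moves only by the tool servo_tool, never from a script. Its argument "moves" is a list of rows, each a list of 5 numbers: the shift along the tool's x, y, z in cm, then the turn about the tool's x in rad, then the closure, from -1 (fully open) to 1 (shut). A call has exactly 10 rows; each row shifts and turns the commanded pose from where the row before left it, along the tool's axes as they then stand; what a row does not reach is not made up. A row lasts 1/8 s, in which the tool goes at most 62.5 mm and 10.7 degrees, less where a joint would pass 70% of its speed; a pose out of reach is approached as far as the arm can. A call is refused whole if a number of a shift passes 6.25 or a number of a turn 0.188, either way. A call with a gripper value outside its range is refused whole. The fingers move at their own pace and stop on an object; "grip_force" is the grip in N (left out, the last holds). Time passes only in rows, so rows that do not move let the fingers close, or fill a call up. It gives the time, the measured TCP pose, the force and the opening at its end, in the units of the state.
- env.get_state(): the state, without advancing time (a new reading comes with each control period).
- optics.read_camera(name): name is "scene" or "top"; returns a dict with "pixels" (480x640x3 uint8, blue, green, red), "vertical_fov" (degrees; the focal length in pixels is half the picture's height over the tangent of half this angle, whatever the lens; pixels are square), "cx", "cy" (the principal point, pixels), "extrinsics" (4x4, takes a point from world to camera coordinates). Camera axes: x right, y up, looking along -z (the intrinsics and any distortion apply to the point x, -y, -z); pixel columns grow to the right and rows downward; lengths in m; the calibration is good to about 2 mm. A picture is of the moment at which its call begins. There is no depth.
- order.hand_in(): hands the job in, once; it reports no verdict.
Trained networks look in a picture, given as the dict that the camera call returned (one of the last four; its "shot" number tells which), for a name from the list of things; names that differ only in an ending like _2 or _b are one class to them, and where a whole thing is asked for, a point or a joint stands for the part that bears it (a point fixed in the world has none). Each returns a list of dicts, best first, with "conf" (0 to 1); they miss things now and then, are a little off and sometimes report something else, mostly with a low value. They report only what shows in the picture. A call takes as long as a camera call. They do not tell look-alikes from the thing itself.
- models.outline_of(name, picture): "pixels" (480x640 bool, what is visible of it) and "location" ([column, row] in pixels, amid what is visible of it).
- models.pinpoint(name, picture): "location" ([column, row] in pixels: a listed point, or the origin of a listed thing).
The state is a dict: "clock": time; "joint_pos": joint angles; "qvel": joint speeds; "tau": joint torques, N m; "tcp_pos": TCP position; "orientation": TCP orientation; "wrist_force": force on the tool from outside, world axes, zero at the start; "ft_torque": the same for the moment, N m; "finger_gap": finger opening in m.
Only numpy, scipy, OpenCV 4.12 (cv2) and the standard library are available. Lean on these libraries where they do the work, as an engineer would, in place of code of your own. Each camera call takes 0.05 s, during which the arm holds its last target.

## Task

Weigh the welded hanger bracket: pick it up off the bench, hang it by its ring eye on the hook of the spring scale, and lower it until the scale carries exactly its full weight before you let go, so that the pointer does not jump. Leave it hanging free and still, ready to be read. Do not jolt, overload or shove the scale, and leave the other things on the bench where they are.

Things in the scene. Friction and masses are not known exactly. Their poses are not given: they have to be found in the camera images.
- bracket: Welded hanger bracket, bare steel, brass-coloured ring eye on top, upright on the bench. Foot plate 60 x 50 x 5 mm; stub 24 x 24 x 30 mm; square tube 190 mm long (body x), 24 mm wide and high; ring. Total height 104 mm. Origin: centre of the underside, z up. Same end for end. Weight varies, 0.25 to 0.68 kg; centre of mass under the eye, so it hangs level.
- bracket_tube (a point): Centre of the bracket's square tube, 47 mm above its underside; x along the tube. Hold the tube near one end (about 82 mm from here): the scale is straight above the eye and the gripper and wrist must stay clear of it; leaning the hand back from the scale, by some 15 degrees, gives more room.
- bracket_eye (a point): Where the bracket hangs: the inside of the ring at its top, 98 mm above the underside, 51 mm above the tube's centre. Ring of 6 mm round bar, inner diameter 34 mm, lying in the bracket's y-z plane, so its hole runs along the tube (x). Axes as the bracket's.
- hook_seat (a point): Where a ring hangs on the steel hook: top of the wire at the bottom of the bowl, about 250 mm above the bench unloaded; moves with the hook. z up; x level, from the hook's open side to its shank: a ring is brought in along +x. Wire 5 mm thick, its underside 5 mm below this point. Shank 10 mm to the +x side, bending back to x = 0 between 28 and 45 mm up, then straight up.
- hook_tip (a point): The free end of the hook, 11.5 mm to the -x side of the seat, its top 14 mm above the seat; a ring must pass over it and then down.
- hook (a joint): How far the hook and red pointer are drawn down out of the scale's tube, m: 0 unloaded, end of the scale at 0.09 (about 9 N). The spring takes about 100 N/m and is lightly damped. The scale also hangs from a loose shackle and can swing a little in every direction.
- scale_foot (a point): Lower end of the scale's clear tube (33 mm across with orange end caps, 163 mm long), 98 mm above the hook seat when unloaded.
- stand: Stand that carries the scale, fixed to the bench. Origin on the bench straight below the hook, x as the hook's x. Base 140 x 140 mm and pole (32 mm thick, 0.71 m high) at x = 160, y = -220 mm. Level arm 640 mm up along y, at x = 160, from the pole to y = 30; a second arm along x, at y = 0, from x = 190 to x = -10. The scale hangs on a thin link rod below its end.
- blank: A bystander: a bracket of the same shape with a grey-painted tube but without the ring eye; origin at the centre of its underside.
- hammer: A bystander: hammer lying on the slatted grate to the left, about 30 mm above the bench.
- angle_iron: A bystander: blue angle iron 260 x 30 x 30 mm on the grate.
- wire_brush: A bystander: brush lying on the bench to the right.
- g_clamp: A bystander: dark steel G-clamp, about 150 x 80 mm, 14 mm thick, lying flat on the bench.
- tip_jar: A bystander: amber jar, 52 mm across, 70 mm high.
- magnet_square: A bystander: red welding magnet square, 90 x 16 mm and 90 mm high.
Mind the look-alikes: they are no part of the job. Leave any black or turquoise look-alike of the bracket alone.

How it is judged:
By the outcome, as a careful person would: the job done as asked, in the order asked, and still so for the second after the job is handed in, with the robot touching nothing.
It also fails if it takes over 64 s, if anything falls off the work surface, if the arm or the gripper's body presses on something with over 40 N, if the wrist force passes 120 N, or if a joint passes its speed limit or range.

## Working session

There is one attempt and no reset: what is moved stays moved. The work goes in short steps, Python scripts to look and compute and a tool call to move; the robot and the scene stay as the last step left them, time stands still between calls to the robot, and variables do not carry over. Pictures are saved under pics/ and viewed, and the job is handed in when it is done.

Besides the shell and the picture viewer there is one more tool, called by a JSON object that holds its "api" and its "payload", one argument or row to a line. servo_tool: Moves the arm, as the interface text tells. Its arguments: {"type":"object","properties":{"moves":{"type":"array"},"grip_force":{"type":"number"}},"required":["moves"]}

```bash
ls; mkdir -p pics; cat > h.py <<'E'
import numpy as np, cv2
from workcell import env, optics, order, models
def K(p):
    f=240/np.tan(np.radians(p["vertical_fov"])/2)
    return np.array([[f,0,p["cx"]],[0,f,p["cy"]],[0,0,1.]])
def proj(p,X):
    X=np.atleast_2d(X); E=np.array(p["extrinsics"]); c=X@E[:3,:3].T+E[:3,3]
    c=c*[1,-1,-1]; u=c@K(p).T; return u[:,:2]/u[:,2:]
def ray(p,uv):
    E=np.array(p["extrinsics"]); R=E[:3,:3]; o=-R.T@E[:3,3]
    d=np.linalg.inv(K(p))@np.array([uv[0],uv[1],1.]); d=R.T@(d*[1,-1,-1]); return o,d/np.linalg.norm(d)
def onz(p,uv,z):
    o,d=ray(p,uv); return o+d*(z-o[2])/d[2]
def tri(p1,u1,p2,u2):
    o1,d1=ray(p1,u1);o2,d2=ray(p2,u2)
    A=np.stack([d1,-d2],1); t=np.linalg.lstsq(A,o2-o1,rcond=None)[0]
    a=o1+d1*t[0];b=o2+d2*t[1]; return (a+b)/2,np.linalg.norm(a-b)
E
python3 - <<'E'
from h import *
s=env.get_state(); print({k:np.round(v,3) for k,v in s.items()})
P={}
for n in("scene","top"):
    p=optics.read_camera(n);P[n]=p
    print(n,p.keys(),p["vertical_fov"],p["cx"],p["cy"],np.round(p["extrinsics"],3).tolist(), [ (k,p[k]) for k in p if k not in("pixels","extrinsics")])
    cv2.imwrite(f"pics/{n}0.png",p["pixels"])
for k in["bracket","bracket_tube","bracket_eye","hook_seat","hook_tip","scale_foot","stand","blank"]:
    for n in P:
        r=models.pinpoint(k,P[n]); print(k,n,[(np.round(x["location"],1).tolist(),round(x["conf"],2)) for x in r])
E
```

```text
pics
{'clock': np.float64(0.0), 'joint_pos': array([-1.316,  0.314,  0.045,  1.304,  0.   ,  1.431]), 'qvel': array([ 0.   ,  0.   ,  0.   , -0.001,  0.001, -0.   ]), 'tau': array([-0.0000e+00, -4.8063e+01,  2.9853e+01,  1.9000e-02, -0.0000e+00,
        0.0000e+00]), 'tcp_pos': array([ 0.221, -0.53 ,  0.23 ]), 'orientation': array([-0.138, -0.693, -0.139,  0.693]), 'wrist_force': array([-0.458, -0.286, -0.27 ]), 'ft_torque': array([-0.002, -0.008, -0.031]), 'finger_gap': np.float64(0.085)}
scene dict_keys(['pixels', 'vertical_fov', 'cx', 'cy', 'extrinsics', 'shot']) 42.5433801331783 326.8464991616908 238.71904146965048 [[0.588, 0.809, 0.008, -0.362], [-0.597, 0.427, 0.679, 0.136], [0.546, -0.404, 0.734, -2.068], [0.0, 0.0, 0.0, 1.0]] [('vertical_fov', 42.5433801331783), ('cx', 326.8464991616908), ('cy', 238.71904146965048), ('shot', 1)]
top dict_keys(['pixels', 'vertical_fov', 'cx', 'cy', 'extrinsics', 'shot']) 55.95335859829962 320.77647577274536 240.8739727957152 [[0.014, -1.0, 0.008, 0.034], [0.999, 0.014, 0.041, -0.527], [-0.041, 0.007, 0.999, -1.294], [0.0, 0.0, 0.0, 1.0]] [('ve
[... 387 characters left out ...]
racket_tube top [([270.3, 238.3], 0.94), ([267.4, 321.2], 0.74), ([213.0, 195.6], 0.61), ([345.6, 294.6], 0.56)]
bracket_eye scene [([365.9, 252.0], 0.8), ([319.8, 204.2], 0.8), ([267.6, 249.8], 0.7)]
bracket_eye top [([348.3, 295.4], 0.84), ([265.1, 322.8], 0.82), ([264.2, 233.3], 0.75), ([269.2, 236.6], 0.23)]
hook_seat scene [([266.2, 287.4], 0.38)]
hook_seat top [([409.0, 210.3], 0.44)]
hook_tip scene [([265.6, 282.4], 0.54)]
hook_tip top [([411.6, 215.0], 0.54)]
scale_foot scene [([266.3, 257.3], 0.71)]
scale_foot top [([416.3, 202.8], 0.89)]
stand scene []
stand top []
blank scene [([394.5, 331.4], 0.89)]
blank top [([290.8, 161.1], 0.89), ([414.2, 203.2], 0.7), ([346.4, 169.8], 0.68)]
```

View pics/scene0.png

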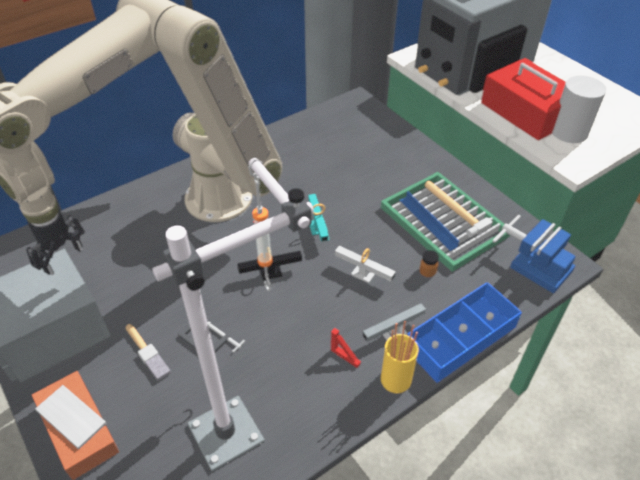

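View pics/top0.png

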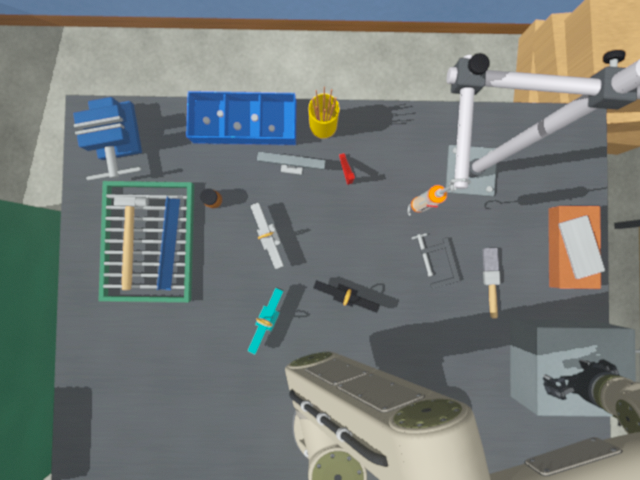

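```bash
python3 - <<'E'
from h import *
S=optics.read_camera("scene");T=optics.read_camera("top")
def best(n,p,near):
    r=models.pinpoint(n,p); return min(r,key=lambda x:np.hypot(*(np.array(x["location"])-near)))["location"] if r else None
for n,a,b in[("bracket",(362,268),(268,234)),("bracket_tube",(362,264),(268,236)),("bracket_eye",(365,252),(264,233)),("hook_seat",(266,287),(409,210)),("hook_tip",(266,283),(411,214)),("scale_foot",(266,257),(416,203))]:
    u=best(n,S,a);v=best(n,T,b); X,e=tri(S,u,T,v); print(n,np.round(u,1),np.round(v,1),np.round(X,4),round(e,4), "backproj",np.round(proj(S,X),1),np.round(proj(T,X),1))
for p,near,n in((S,(362,264),"s"),(T,(268,236),"t")):
    for r in models.outline_of("bracket",p):
        m=r["pixels"].astype(np.uint8); print(n,np.round(r["location"],1),round(r["conf"],2),m.sum(), np.round(cv2.minAreaRect(np.argwhere(m)[:,::-1].astype(np.float32)),1) if 0 else cv2.minAreaRect(np.argwhere(m)[:,::-1].astype(np.float32)))
def crop(p,c,w,f,k):
    x,y=c; im=p["pixels"][y-w:y+w,x-w:x+w]; return cv2.resize(im,None,fx=f,fy=f,interpolation=cv2.INTER_CUBIC)
cv2.imwrite("pics/c1.png",np.hstack([crop(S,(362,264),40,5,0),crop(T,(268,236),40,5,0)]))
cv2.imwrite("pics/c2.png",np.hstack([crop(S,(266,260),40,5,0),crop(T,(425,200),40,5,0)]))
E
```

```text
bracket [361.6 271.4] [270.4 234.1] [0.5426 0.184  0.0188] 0.0043 backproj [[362.3 271.3]] [[271.  234.5]]
bracket_tube [361.9 264.6] [267.4 235.9] [0.536  0.1897 0.0399] 0.0054 backproj [[362.8 264.5]] [[268.2 236.4]]
bracket_eye [366.2 254.5] [267.  234.2] [0.5415 0.1905 0.0887] 0.0066 backproj [[365.1 254.6]] [[266.  233.5]]
hook_seat [265.9 289.1] [410.  210.5] [ 0.5923 -0.1678  0.2468] 0.0006 backproj [[265.8 289.1]] [[409.9 210.4]]
hook_tip [265.1 281.2] [411.1 214.7] [ 0.5818 -0.1649  0.2648] 0.0052 backproj [[264.  281.1]] [[410.2 214.1]]
scale_foot [266.1 259.2] [414.6 204.2] [ 0.5933 -0.1577  0.3516] 0.0031 backproj [[266.8 259.2]] [[415.2 204.6]]
s [314.6 222.2] 0.8 451 ((315.38592529296875, 217.1970977783203), (47.08784866333008, 14.042613983154297), 75.0685806274414)
s [360.2 263.4] 0.55 976 ((362.87713623046875, 264.8367614746094), (62.81842803955078, 30.842592239379883), 40.0302619934082)
t [265.8 238.2] 0.89 792 ((267.1000061035156, 234.6999969482422), (68.42367553710938, 18.335756301879883), 63.43495178222656)
t [268.2 317.7] 0.62 820 ((265.52740478515625, 320.2397155761719), (17.545244216918945, 69.84993743896484), 24.443954467773438)
t [345.7 295.1] 0.59 786 ((346.1170349121094, 295.2463073730469), (68.58585357666016, 17.94965934753418), 24.775142669677734)
t [208.9 197.6] 0.59 330 ((210.30001831054688, 197.89999389648438), (21.913463592529297, 17.441329956054688), 26.56505012512207)
```

View pics/c1.png

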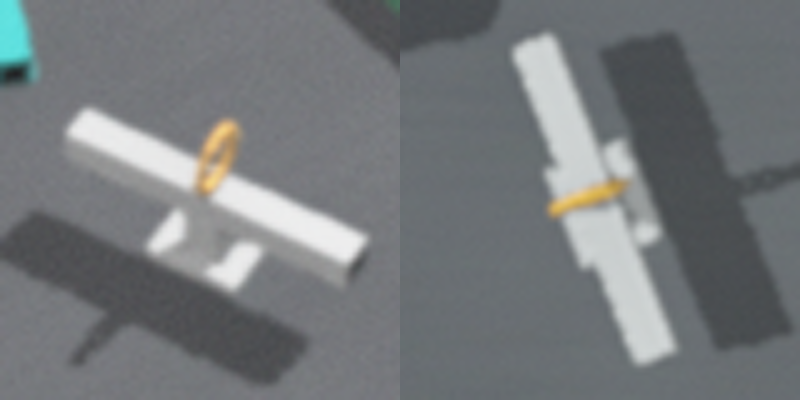

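View pics/c2.png

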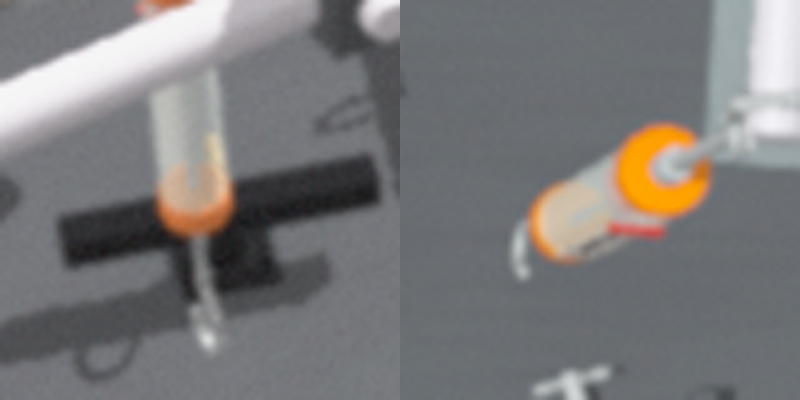

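```bash
python3 - <<'E'
from h import *
from scipy.optimize import least_squares
from scipy.spatial.transform import Rotation as Rn
s=env.get_state(); q=s["orientation"]; print(np.round(Rn.from_quat([q[1],q[2],q[3],q[0]]).as_matrix(),4).tolist(), s["clock"])
S=optics.read_camera("scene");T=optics.read_camera("top")
ct=np.array([[250.4,205.6],[259,203],[275.6,268.4],[283.6,266]]); cs=np.array([[335.2,250],[340,245.6],[391.4,276.4],[396,272]])
def pose(v):
    c,n=np.cos(v[2]),np.sin(v[2]); return np.array([[c,-n],[n,c]])
loc=np.array([[.095,.012],[.095,-.012],[-.095,.012],[-.095,-.012]])
def world(v,z=.059):
    return np.c_[loc@pose(v).T+v[:2],np.full(4,z)]
# scene order: left end(cam-left), determine matching
for perm in([0,1,2,3],[1,0,3,2],[2,3,0,1],[3,2,1,0]):
    f=lambda v:np.r_[(proj(T,world(v))-ct).ravel(),(proj(S,world(v))-cs[perm]).ravel()]
    r=least_squares(f,[.54,.19,.4]); print(perm,r.x,r.cost)
f=lambda v:(proj(T,world(v))-ct).ravel()
r=least_squares(f,[.54,.19,.4]);print("top only",r.x,r.cost); print(np.round(proj(S,world(r.x)),1).tolist())
g=lambda v:np.r_[(proj(S,world(v))-cs).ravel()]
for i,pm in enumerate(([0,1,2,3],[1,0,3,2],[2,3,0,1],[3,2,1,0])):
    r=least_squares(lambda v:(proj(S,world(v))-cs[pm]).ravel(),[.54,.19,.4]);print("scene only",r.x,r.cost)
x,y,w=520,110,110
cv2.imwrite("pics/arm.png",cv2.resize(T["pixels"][40:220,390:640],None,fx=3,fy=3,interpolation=cv2.INTER_CUBIC))
cv2.imwrite("pics/arms.png",cv2.resize(S["pixels"][140:340,140:360],None,fx=3,fy=3,interpolation=cv2.INTER_CUBIC))
E
```

```text
[[0.0, 0.3847, -0.9231], [-0.0001, -0.9231, -0.3847], [-1.0, 0.0001, 0.0]] 1.7
[0, 1, 2, 3] [ 0.53464785  0.1936698  -0.56598995] 6921.710246647247
[1, 0, 3, 2] [ 0.53462646  0.193623   -0.54885112] 6841.718178959298
[2, 3, 0, 1] [0.53876505 0.19206279 0.39186068] 87.74781297074563
[3, 2, 1, 0] [0.53879455 0.19200583 0.3867705 ] 3.758543965167691
top only [0.53715068 0.19065092 0.39274947] 0.48625497691548053
[[394.4, 270.9], [390.5, 276.3], [337.9, 245.1], [333.8, 250.2]]
scene only [ 0.54075371  0.19335312 -2.76437606] 0.582966959321383
scene only [ 0.54068482  0.19348969 -2.75071995] 84.75436402722754
scene only [0.54068483 0.19348969 0.3908731 ] 84.75436402749078
scene only [0.54075371 0.19335312 0.37721659] 0.5829669593214053
```

View pics/arm.png

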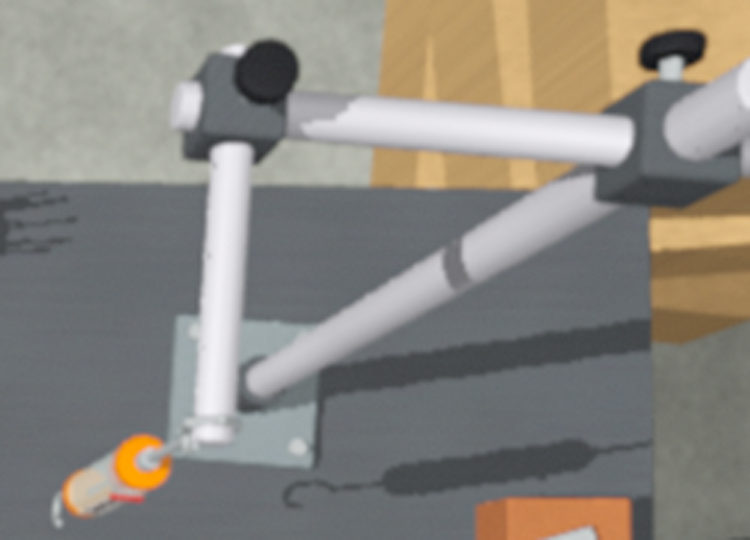

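View pics/arms.png

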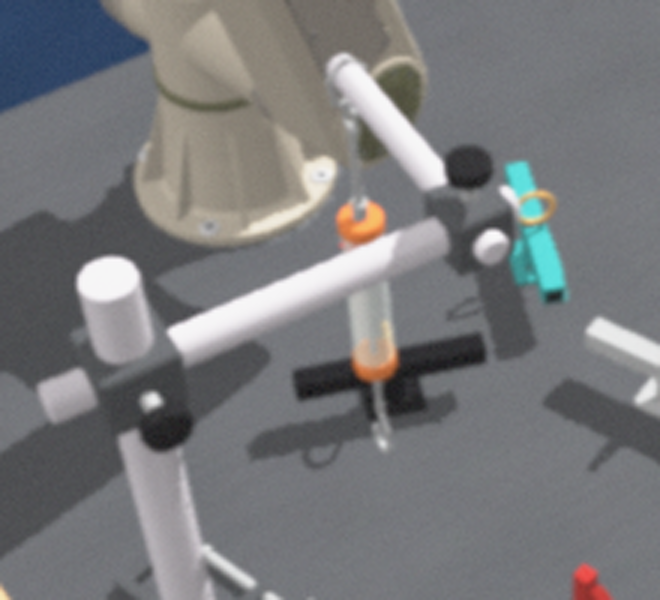

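```bash
python3 - <<'E'
from h import *
from scipy.optimize import least_squares
T=optics.read_camera("top");S=optics.read_camera("scene")
base=np.array([[.23,-.15],[.23,-.29],[.09,-.29],[.09,-.15]])
bt=np.array([[449,145.3],[496.7,148.3],[495,195.7],[446,191.7]])
def W(v,L,z):
    c,n=np.cos(v[2]),np.sin(v[2]); L=np.array(L); return np.c_[L@np.array([[c,-n],[n,c]]).T+v[:2],np.full(len(L),z)]
for z in(.008,.012):
  f=lambda v:(proj(T,W(v,base,z))-bt).ravel(); r=least_squares(f,[.59,-.16,0]);print(z,r.x,r.cost,np.round(r.fun,1))
v=r.x
print(proj(T,W(v,[[-.01,0],[.12,0]],.64)),"obs (461.7,186.7),(467.3,90)")
print(proj(S,W(v,base,.01)))
f2=lambda v:np.r_[f(v),(proj(T,W(v,[[-.01,0]],.64))-[461.7,186.7]).ravel()]
r=least_squares(f2,[.59,-.16,0]);print(r.x,r.fun.round(1))
def best(n,p,near):
    r=models.pinpoint(n,p); return min(r,key=lambda x:np.hypot(*(np.array(x["location"])-near)))["location"] if r else None
for n,a,b in[("hook_seat",(266,287),(409,210)),("hook_tip",(266,283),(411,214)),("scale_foot",(266,257),(416,203))]:
    u=best(n,S,a);w=best(n,T,b)
    if u is None or w is None: print(n,u,w);continue
    X,e=tri(S,u,T,w); print(n,np.round(u,1),np.round(w,1),np.round(X,4),round(e,4))
cv2.imwrite("pics/base.png",cv2.resize(S["pixels"][380:480,170:290],None,fx=5,fy=5,interpolation=cv2.INTER_CUBIC))
cv2.imwrite("pics/baset.png",cv2.resize(T["pixels"][130:210,430:510],None,fx=7,fy=7,interpolation=cv2.INTER_CUBIC))
cv2.imwrite("pics/hk.png",np.hstack([cv2.resize(T["pixels"][190:230,395:435],None,fx=10,fy=10,interpolation=cv2.INTER_CUBIC),cv2.resize(S["pixels"][260:300,246:286],None,fx=10,fy=10,interpolation=cv2.INTER_CUBIC)]))
E
```

```text
0.008 [ 0.59156723 -0.16839354 -0.05392194] 0.6704650111755847 [ 0.1 -0.4  0.1 -0.2 -0.7 -0.1  0.5  0.7]
0.012 [ 0.59075338 -0.16702423 -0.05392202] 0.6924020032222818 [ 0.1 -0.5  0.2 -0.2 -0.6  0.   0.4  0.7]
[[462.53537058 189.69640584]
 [467.20898974 104.58793149]] obs (461.7,186.7),(467.3,90)
[[264.00104266 439.44117636]
 [211.10816988 470.54427779]
 [186.16058934 422.9955364 ]
 [237.2049925  395.0608172 ]]
[ 0.5944355  -0.16551674 -0.06661112] [ 0.5 -1.1  0.6 -0.2 -0.8  0.   0.2  0.1 -0.2  0.5]
hook_seat [261.9 286.3] [407.3 210.3] [ 0.5879 -0.1669  0.2519] 0.0149
hook_tip [264.8 279.4] [413.1 217.1] [ 0.5776 -0.1662  0.2688] 0.0112
scale_foot [266.8 256.3] [416.7 203.7] [ 0.5941 -0.158   0.3629] 0.0011
```

View pics/baset.png

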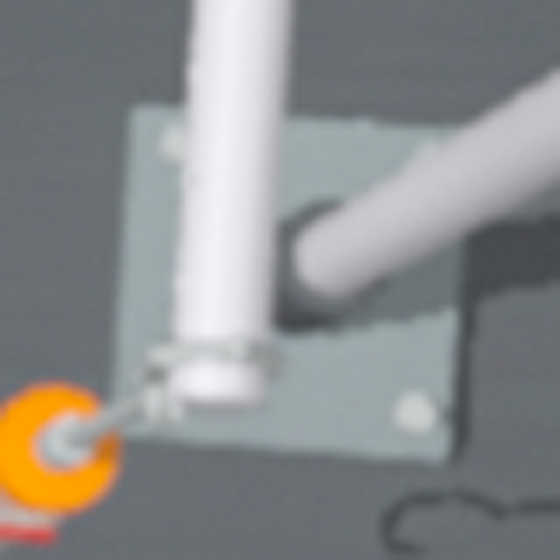

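View pics/hk.png

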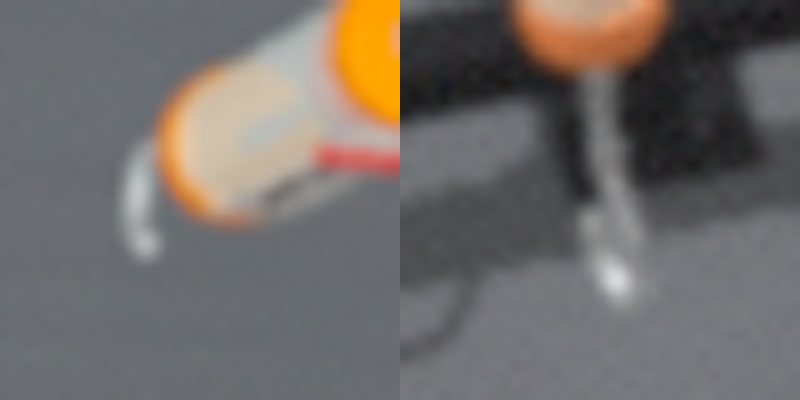

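View pics/base.png

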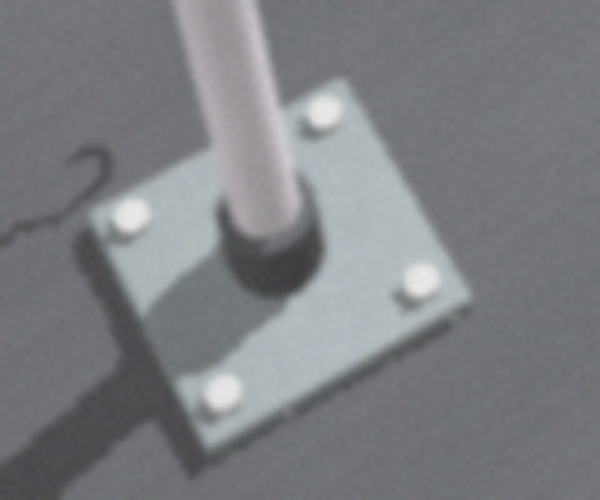

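{"api": "servo_tool", "payload": {
  "moves": [
    [0,-1.5,-1.8,0,-1],
    [0,-2.9,-3.6,0,-1],
    [0,-2.9,-3.6,0,-1],
    [0,-2.9,-3.6,0,-1],
    [0,-2.9,-3.6,0,-1],
    [0,-2.9,-3.6,0,-1],
    [0,-2.9,-3.6,0,-1],
    [0,-2.9,-3.6,0,-1],
    [0,-3.3,-3.0,0,-1],
    [0,-3.8,-2.5,0,-1]
  ],
  "grip_force": 100
}}

```text
clock: 3.45
tcp_pos: [0.4107, -0.1378, 0.2314]
orientation: [0.139, 0.694, 0.139, -0.693]
wrist_force: [0.3, 0.3, 1.1]
finger_gap: 0.085
```

{"api": "servo_tool", "payload": {
  "moves": [
    [0,-3.7,-2.3,0,-1],
    [0,-3.7,-2.3,0,-1],
    [0,-3.7,-2.3,0,-1],
    [0,-3.7,-2.3,0,-1],
    [0,-3.7,-2.3,0,-1],
    [0,-3.7,-2.3,0,-1],
    [0,-3.4,-2.4,0.008,-1],
    [4,0,0,0,-1],
    [4,0,0,0,-1],
    [2,0,0,0,-1]
  ]
}}

```text
clock: 4.7
tcp_pos: [0.4597, 0.1596, 0.1292]
orientation: [-0.136, -0.693, -0.136, 0.695]
wrist_force: [0.2, -0.1, 0.4]
finger_gap: 0.0856
```

```bash
python3 - <<'E'
from h import *
s=env.get_state();print(s["tcp_pos"],s["wrist_force"],s["clock"])
T=optics.read_camera("top");S=optics.read_camera("scene")
print(proj(T,s["tcp_pos"]),proj(S,s["tcp_pos"]))
a=cv2.resize(T["pixels"][190:290,220:320],None,fx=4,fy=4,interpolation=cv2.INTER_CUBIC)
b=cv2.resize(S["pixels"][200:300,310:410],None,fx=4,fy=4,interpolation=cv2.INTER_CUBIC)
cv2.imwrite("pics/g1.png",np.hstack([a,b]))
E
```

```text
[0.45971237 0.15962956 0.12916267] [ 0.17952064 -0.06943992  0.42005996] 4.7
[[275.46044636 263.96883981]] [[339.92005812 232.82295979]]
```

View pics/g1.png

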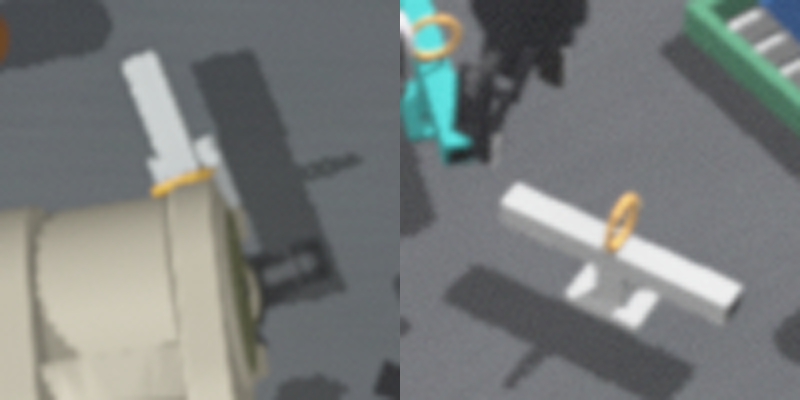

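```bash
python3 - <<'E'
from h import *
T=optics.read_camera("top");S=optics.read_camera("scene")
for z in(.2,.3,.35,.4,.45): print(z,onz(T,(268,233),z),onz(T,(277,231),z),proj(T,[.46,.16,z]))
print(proj(S,[[.461,.16,.028],[.46,.16,.3],[.46,.16,.4]]))
cv2.imwrite("pics/w1.png",cv2.resize(S["pixels"][60:290,240:470],None,fx=2.5,fy=2.5,interpolation=cv2.INTER_CUBIC))
E
```

```text
0.2 [0.53655122 0.17284841 0.2       ] [0.54180681 0.15075063 0.2       ] [[272.65193053 264.13701605]]
0.3 [0.53084586 0.16186308 0.3       ] [0.53562963 0.14174913 0.3       ] [[268.24873624 264.59920713]]
0.35 [0.52799318 0.15637042 0.35      ] [0.53254104 0.13724838 0.35      ] [[265.70405507 264.86631524]]
0.4 [0.5251405  0.15087775 0.4       ] [0.52945245 0.13274764 0.4       ] [[262.88052361 265.1626935 ]]
0.45 [0.52228782 0.14538509 0.45      ] [0.52636386 0.12824689 0.45      ] [[259.72964965 265.49343199]]
[[339.48233477 256.00930648]
 [341.59141498 189.3556319 ]
 [342.58574772 160.72094308]]
```

View pics/w1.png

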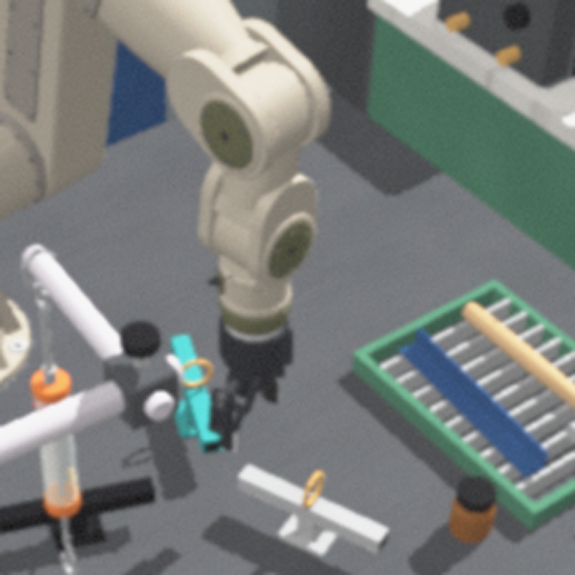

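```bash
python3 - <<'E'
from h import *
s=env.get_state();print(s["joint_pos"])
T=optics.read_camera("top");S=optics.read_camera("scene")
X,e=tri(S,(330,113),T,(282,262));print(X,e)
for z in (X[2],.56,.6,.64): print(z,onz(T,(268,233),z)[:2],onz(T,(277,231),z)[:2])
for d in(.04,.05,.06):
  for z in(.38,.4,.42,.44): print(d,z,proj(S,[.46+.94*d,.16+.33*d,z]).round(1))
cv2.imwrite("pics/w2.png",cv2.resize(T["pixels"][190:370,200:350],None,fx=4,fy=4,interpolation=cv2.INTER_CUBIC)[:600])
E
```

```text
[ 1.68520309e-01  2.02351963e-01 -3.53363292e-01  1.01522908e+00
 -1.08405861e-04  2.92329370e+00]
[0.46883504 0.1091166  0.57462245] 0.002749699109044537
0.5746224488486907 [0.51517766 0.1316949 ] [0.5186657 0.117029 ]
0.56 [0.51601193 0.13330123] [0.51956896 0.11834524]
0.6 [0.51372978 0.12890709] [0.51709809 0.11474464]
0.64 [0.51144764 0.12451296] [0.51462721 0.11114404]
0.04 0.38 [[355.3 172.5]]
0.04 0.4 [[355.6 166.6]]
0.04 0.42 [[355.9 160.5]]
0.04 0.44 [[356.3 154.3]]
0.05 0.38 [[358.5 174. ]]
0.05 0.4 [[358.9 168. ]]
0.05 0.42 [[359.2 162. ]]
0.05 0.44 [[359.6 155.8]]
0.06 0.38 [[361.8 175.5]]
0.06 0.4 [[362.2 169.5]]
0.06 0.42 [[362.6 163.5]]
0.06 0.44 [[363.  157.3]]
```

View pics/w2.png

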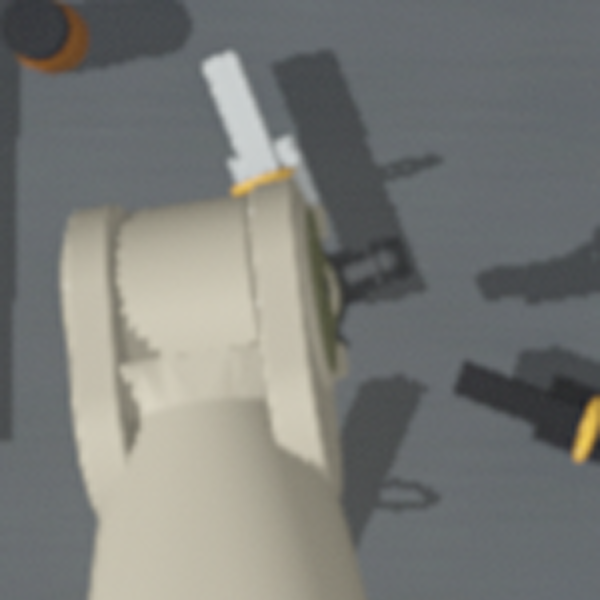

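{"api": "servo_tool", "payload": {
  "moves": [
    [2.5,0,0.15,0,-1],
    [2.5,0,0,0,-1],
    [2.5,0,0,0,-1],
    [1.5,0,0,0,-1],
    [1.1,0,0,0,-1],
    [0,0,0,0,-1],
    [0,0,0,0,-0.5],
    [0,0,0,0,-0.2],
    [0,0,0,0,0.1],
    [0,0,0,0,0.2]
  ]
}}

```text
clock: 6.25
tcp_pos: [0.4599, 0.159, 0.0305]
orientation: [0.136, 0.694, 0.136, -0.694]
wrist_force: [-0.2, 0.2, 0.3]
finger_gap: 0.0337
```

```bash
python3 - <<'E'
from h import *
s=env.get_state();print(s["tcp_pos"],s["wrist_force"],s["ft_torque"],s["finger_gap"],s["clock"])
S=optics.read_camera("scene")
b=cv2.resize(S["pixels"][210:310,300:420],None,fx=6,fy=6,interpolation=cv2.INTER_CUBIC)
cv2.imwrite("pics/g2.png",b)
E
```

```text
[0.45985666 0.15900749 0.03050056] [-0.19329076  0.16664873  0.34511725] [0.01387254 0.01455011 0.01585486] 0.03373636752799891 6.25
```

View pics/g2.png

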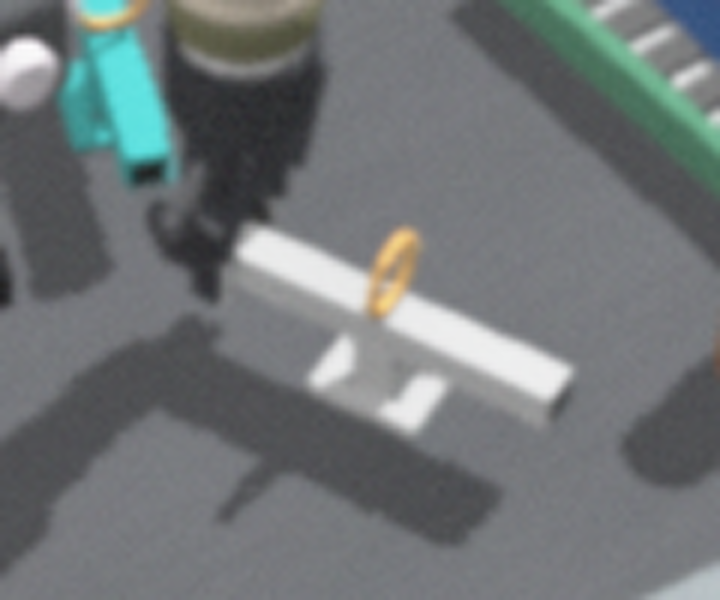

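{"api": "servo_tool", "payload": {
  "moves": [
    [0.2,0,-0.2,0,0.2],
    [0,0,0,0,0.2],
    [0,0,0,0,0.4],
    [0,0,0,0,0.6],
    [0,0,0,0,1],
    [0,0,0,0,1],
    [0,0,0,0,1],
    [0,0,0,0,1],
    [0,0,0,0,1],
    [0,0,0,0,1]
  ],
  "grip_force": 110
}}

```text
clock: 7.55
tcp_pos: [0.4614, 0.1599, 0.0284]
orientation: [-0.136, -0.694, -0.136, 0.694]
wrist_force: [-2.5, 1.5, 4.5]
finger_gap: 0.0227
```

```bash
python3 - <<'E'
from h import *
s=env.get_state();print(s["tcp_pos"],s["wrist_force"],s["ft_torque"],s["finger_gap"],s["clock"])
S=optics.read_camera("scene")
b=cv2.resize(S["pixels"][210:310,300:420],None,fx=6,fy=6,interpolation=cv2.INTER_CUBIC)
cv2.imwrite("pics/g3.png",b)
E
```

```text
[0.4614196  0.15991156 0.02836427] [-2.49036264  1.51745601  4.48515461] [0.46032786 0.48779446 0.09264602] 0.022676438758715292 7.55
```

View pics/g3.png

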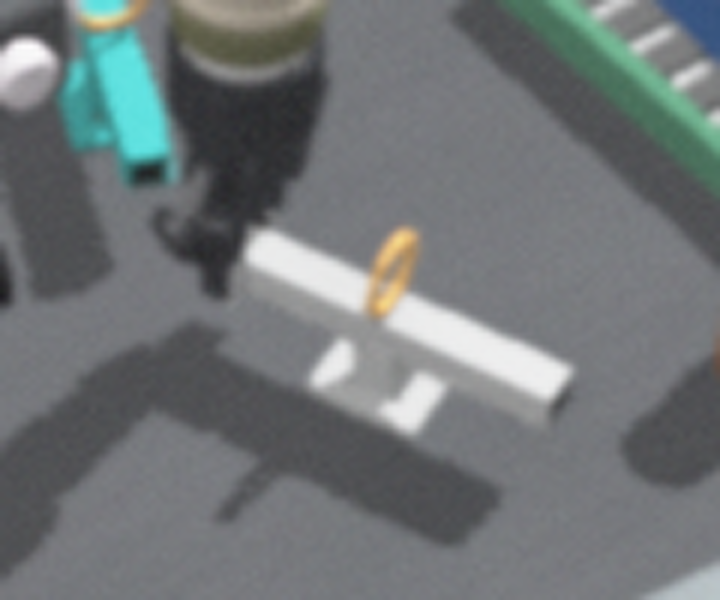

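{"api": "servo_tool", "payload": {
  "moves": [
    [-0.1,0,0,0,1],
    [-0.2,0,0,0,1],
    [-0.3,0,0,0,1],
    [-0.5,0,0,0,1],
    [-0.8,0,0,0,1],
    [-1.0,0,0,0,1],
    [-1.0,0,0,0,1],
    [-1.0,0,0,0,1],
    [-0.5,0,0,0,1],
    [0,0,0,0,1]
  ]
}}

```text
clock: 8.85
tcp_pos: [0.4619, 0.1598, 0.0828]
orientation: [0.136, 0.694, 0.136, -0.694]
wrist_force: [0.0, 0.5, -5.7]
finger_gap: 0.0224
```

```bash
python3 - <<'E'
from h import *
s=env.get_state();print(s["tcp_pos"],s["wrist_force"],s["ft_torque"],s["finger_gap"],s["clock"])
S=optics.read_camera("scene")
b=cv2.resize(S["pixels"][180:300,300:420],None,fx=5,fy=5,interpolation=cv2.INTER_CUBIC)
cv2.imwrite("pics/g4.png",b)
for i in range(4):
    S=optics.read_camera("scene"); s=env.get_state();print(s["wrist_force"],s["ft_torque"])
E
```

```text
[0.46191377 0.15981641 0.08277145] [ 0.02740997  0.45207297 -5.66598953] [-0.15229591  0.44515356  0.03575359] 0.022433498796303252 8.85
[ 0.03041009  0.40215026 -4.67371144] [-0.18993504  0.40894493 -0.02877672]
[ 0.26201449 -0.02611885 -5.43386603] [-0.13462737  0.42824016  0.02183021]
[ 0.27309475 -0.4673327  -5.30052695] [-0.11342311  0.42277447 -0.04305756]
[ 0.37968853 -1.16856926 -4.9120944 ] [-0.20006435  0.42668755  0.03369843]
```

View pics/g4.png

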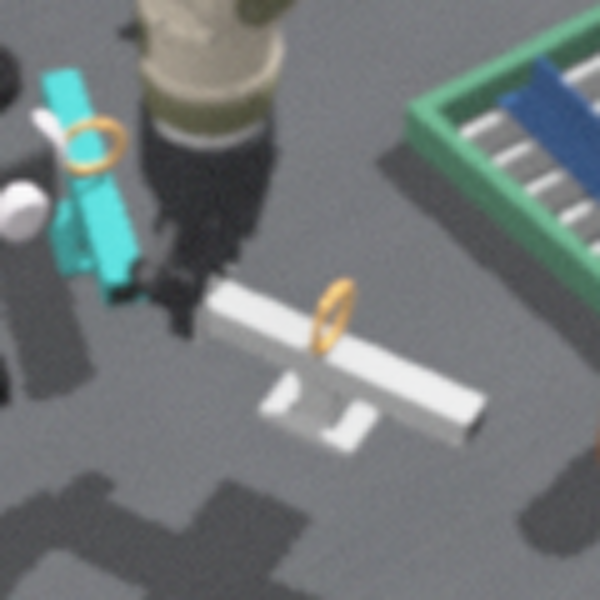

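{"api": "servo_tool", "payload": {
  "moves": [
    [-0.7,0,0,0,1],
    [-1.3,0,0,0.05,1],
    [-1.5,0,0,0.08,1],
    [-1.5,0,0,0.08,1],
    [-1.5,0,0,0.08,1],
    [-1.5,0,0,0.08,1],
    [-1.3,0,0,0.08,1],
    [-0.9,0,0,0.08,1],
    [-0.4,0,0,0.05,1],
    [0,0,0,0.027,1]
  ]
}}

```text
clock: 10.35
tcp_pos: [0.4632, 0.0603, 0.1885]
orientation: [0.06, -0.703, 0.005, 0.709]
wrist_force: [0.5, -0.8, -5.8]
finger_gap: 0.0221
```

{"api": "servo_tool", "payload": {
  "moves": [
    [0,1,0,0,1],
    [0,2.2,0,0,1],
    [0,3.5,0,0,1],
    [0,4.2,0,0,1],
    [0,4.4,0,0,1],
    [0,4.2,0,0,1],
    [0,3.6,0,0,1],
    [0,2.8,0,0,1],
    [0,2.0,0,0,1],
    [0,1.0,0,0,1]
  ]
}}

```text
clock: 11.6
tcp_pos: [0.4366, -0.2267, 0.1658]
orientation: [0.06, -0.702, 0.005, 0.709]
wrist_force: [0.3, 0.7, -5.0]
finger_gap: 0.0224
```

```bash
cat > look.py <<'E'
from h import *
import sys
from scipy.spatial.transform import Rotation as Rn
def look(name):
    s=env.get_state();q=s["orientation"];R=Rn.from_quat([q[1],q[2],q[3],q[0]]).as_matrix()
    print("tcp",s["tcp_pos"].round(4),"yaw",round(float(np.arctan2(-R[1,2],-R[0,2])),4),"tilt",R[:2,0].round(4),"F",np.round(s["wrist_force"],2),"M",np.round(s["ft_torque"],3),s["finger_gap"].round(4),s["clock"],"j",s["joint_pos"].round(2))
    T=optics.read_camera("top");S=optics.read_camera("scene")
    d=-R[:,2]; eye=s["tcp_pos"]+.084*d+[0,0,.0696]
    print("eye est",eye.round(4),proj(S,eye).round(1),proj(T,eye).round(1))
    for n in("bracket_eye","hook_seat","hook_tip"):
        for p,nm in((S,"s"),(T,"t")):
            print(n,nm,[(np.round(x["location"],1).tolist(),round(x["conf"],2)) for x in models.pinpoint(n,p)])
    a=cv2.resize(S["pixels"][200:330,200:330],None,fx=4.6,fy=4.6,interpolation=cv2.INTER_CUBIC)
    cv2.imwrite(f"pics/{name}_s.png",a)
    cv2.imwrite(f"pics/{name}_t.png",cv2.resize(T["pixels"][150:300,350:500],None,fx=4,fy=4,interpolation=cv2.INTER_CUBIC))
    return S,T,s
if __name__=="__main__": look(sys.argv[1])
E
python3 look.py l1
```

```text
Traceback (most recent call last):
  File "look.py", line 17, in <module>
    if __name__=="__main__": look(sys.argv[1])
                             ~~~~^^^^^^^^^^^^^
  File "look.py", line 6, in look
    print("tcp",s["tcp_pos"].round(4),"yaw",round(float(np.arctan2(-R[1,2],-R[0,2])),4),"tilt",R[:2,0].round(4),"F",np.round(s["wrist_force"],2),"M",np.round(s["ft_torque"],3),s["finger_gap"].round(4),s["clock"],"j",s["joint_pos"].round(2))
                                                                                                                                                                                ^^^^^^^^^^^^^^^^^^^^^
AttributeError: 'float' object has no attribute 'round'
```

```bash
sed -i 's/s\["finger_gap"\].round(4)/s["finger_gap"]/' look.py; python3 look.py l1; python3 - <<'E'
from h import *
from scipy.spatial.transform import Rotation as Rn
q=env.get_state()["orientation"];print(Rn.from_quat([q[1],q[2],q[3],q[0]]).as_matrix().round(3))
E
```

```text
tcp [ 0.4366 -0.2267  0.1658] yaw -0.0909 tilt [-0.0065  0.0778] F [ 0.3   0.74 -5.02] M [-0.043  0.454 -0.045] 0.022378854665982564 11.6 j [-0.68  0.22 -0.24  1.16  0.06  2.55]
eye est [ 0.5203 -0.2344  0.2342] [[227.5 285.9]] [[436.4 241.3]]
bracket_eye s [([230.4, 289.5], 0.96), ([267.9, 247.7], 0.94), ([395.1, 331.9], 0.73), ([319.9, 203.6], 0.56), ([430.3, 222.6], 0.5)]
bracket_eye t [([437.3, 242.0], 0.95), ([264.0, 323.4], 0.86), ([347.4, 296.4], 0.58)]
hook_seat s [([143.9, 349.9], 0.23)]
hook_seat t [([408.7, 212.7], 0.39)]
hook_tip s [([264.4, 280.0], 0.61)]
hook_tip t [([413.0, 213.7], 0.39)]
[[-0.006 -0.09  -0.996]
 [ 0.077 -0.993  0.089]
 [-0.997 -0.077  0.013]]
```

View pics/l1_s.png

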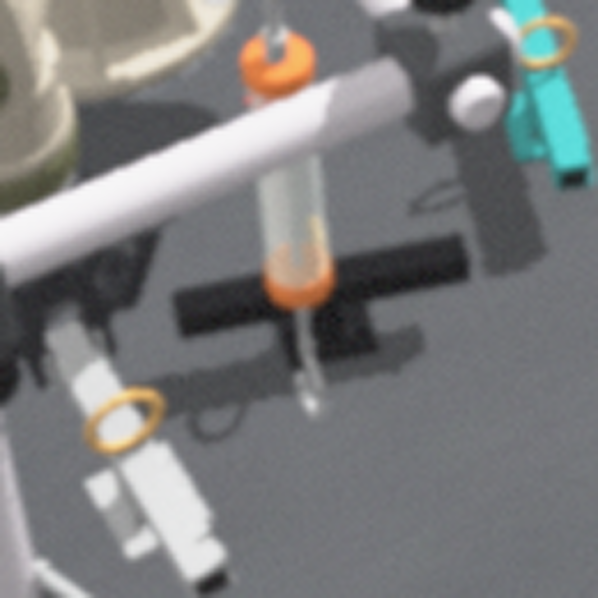

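View pics/l1_t.png

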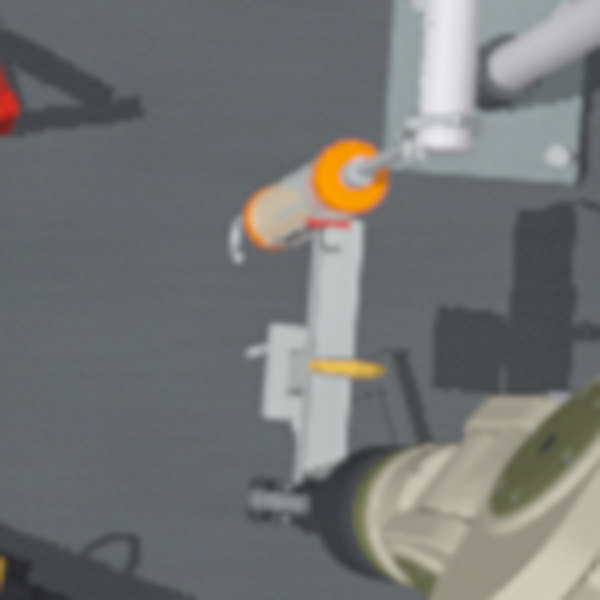

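{"api": "servo_tool", "payload": {
  "moves": [
    [0,0,1,0,1],
    [0,0,2,0,1],
    [0,0,2,0,1],
    [0,0,1.5,0,1],
    [0,0,0.5,-0.05,1],
    [0,0,0,-0.12,1],
    [0,0,0,-0.12,1],
    [0,0,0,-0.12,1],
    [0,0,0,-0.08,1],
    [0,0,0,0,1]
  ]
}}

```text
clock: 13.25
tcp_pos: [0.3669, -0.2198, 0.1673]
orientation: [0.113, 0.696, 0.167, -0.689]
wrist_force: [-0.6, 0.2, -5.1]
finger_gap: 0.0224
```

```bash
cat > st.py <<'E'
from h import *
import sys
from scipy.spatial.transform import Rotation as Rn
s=env.get_state();q=s["orientation"];R=Rn.from_quat([q[1],q[2],q[3],q[0]]).as_matrix()
print("tcp",s["tcp_pos"].round(4),"yaw",round(float(np.arctan2(-R[1,2],-R[0,2])),4),"R",R.round(3).tolist(),"F",np.round(s["wrist_force"],2),"M",np.round(s["ft_torque"],3),s["clock"],"j",s["joint_pos"].round(3))
if len(sys.argv)>3: print("tool shift cm",(R.T@(np.array(list(map(float,sys.argv[1:4])))-s["tcp_pos"])*100).round(2))
E
python3 st.py .45 .1 .2
```

```text
tcp [ 0.3669 -0.2198  0.1673] yaw 0.3971 R [[-0.006, 0.387, -0.922], [0.077, -0.919, -0.387], [-0.997, -0.073, -0.024]] F [-0.57  0.23 -5.05] M [-0.386  0.362  0.028] 13.25 j [-0.765  0.105 -0.381  1.143  0.051  1.977]
tool shift cm [ -0.85 -26.41 -20.11]
```

```bash
cat > sched.py <<'E'
from h import *
import sys
from scipy.spatial.transform import Rotation as Rn
# usage x y z turn_total nrows
x,y,z,tt,n=map(float,sys.argv[1:6]);n=int(n)
s=env.get_state();q=s["orientation"];R=Rn.from_quat([q[1],q[2],q[3],q[0]]).as_matrix();p=s["tcp_pos"].copy()
g=np.array([x,y,z])
for i in range(n):
    d=(R.T@((g-p)/(n-i))*100).round(1); p=p+R@d/100; R=R@Rn.from_rotvec([tt/n,0,0]).as_matrix()
    print(d.tolist(),round(tt/n,3),p.round(3))
E
python3 sched.py .45 .1 .2 -1.7 10
```

```text
[-0.1, -2.6, -2.0] -0.17 [ 0.375 -0.188  0.171]
[-0.1, -2.3, -2.4] -0.17 [ 0.383 -0.156  0.174]
[-0.1, -1.8, -2.8] -0.17 [ 0.392 -0.124  0.178]
[-0.1, -1.3, -3.0] -0.17 [ 0.4   -0.093  0.181]
[-0.1, -0.8, -3.2] -0.17 [ 0.408 -0.061  0.184]
[-0.1, -0.2, -3.3] -0.17 [ 0.417 -0.029  0.188]
[-0.1, 0.3, -3.3] -0.17 [0.425 0.003 0.191]
[-0.1, 0.9, -3.2] -0.17 [0.433 0.035 0.195]
[-0.0, 1.4, -3.1] -0.17 [0.441 0.068 0.197]
[-0.1, 2.0, -2.7] -0.17 [0.45 0.1  0.2 ]
```

{"api": "servo_tool", "payload": {
  "moves": [
    [-0.1,-2.6,-2.0,-0.17,1],
    [-0.1,-2.3,-2.4,-0.17,1],
    [-0.1,-1.8,-2.8,-0.17,1],
    [-0.1,-1.3,-3.0,-0.17,1],
    [-0.1,-0.8,-3.2,-0.17,1],
    [-0.1,-0.2,-3.3,-0.17,1],
    [-0.1,0.3,-3.3,-0.17,1],
    [-0.1,0.9,-3.2,-0.17,1],
    [0,1.4,-3.1,-0.17,1],
    [-0.1,2.0,-2.7,-0.17,1]
  ]
}}

```text
clock: 14.5
tcp_pos: [0.4507, 0.1011, 0.2008]
orientation: [0.598, 0.373, 0.628, -0.328]
wrist_force: [-0.0, -0.8, -4.7]
finger_gap: 0.0224
```

{"api": "servo_tool", "payload": {
  "moves": [
    [0,0,0,-0.18,1],
    [0,0,0,-0.18,1],
    [0,0,0,-0.18,1],
    [0,0,0,-0.18,1],
    [0,0,0,-0.18,1],
    [0,0,0,-0.18,1],
    [0,0,0,-0.18,1],
    [0,0,0,-0.18,1],
    [0,0,0,-0.18,1],
    [0,0,0,-0.18,1]
  ]
}}

```text
clock: 15.75
tcp_pos: [0.4507, 0.1003, 0.2008]
orientation: [0.665, -0.236, 0.647, 0.289]
wrist_force: [0.2, 0.6, -4.6]
finger_gap: 0.0223
```

```bash
python3 st.py
```

```text
tcp [0.4507 0.1003 0.2008] yaw -2.3816 R [[-0.005, -0.69, 0.724], [0.078, 0.721, 0.688], [-0.997, 0.06, 0.051]] F [ 0.23  0.63 -4.63] M [ 0.139 -0.301  0.022] 15.75 j [-0.007  0.103 -0.297  1.176  0.079 -0.769]
```

{"api": "servo_tool", "payload": {
  "moves": [
    [0,0,0,-0.18,1],
    [0,0,0,-0.18,1],
    [0,0,0,-0.18,1],
    [0,0,0,-0.18,1],
    [0,0,0,-0.18,1],
    [0,0,0,-0.18,1],
    [0,0,0,-0.18,1],
    [0,0,0,-0.18,1],
    [0,0,0,-0.18,1],
    [0,0,0,-0.18,1]
  ]
}}

```text
clock: 17.0
tcp_pos: [0.45, 0.1003, 0.2004]
orientation: [0.228, -0.667, 0.176, 0.687]
wrist_force: [1.5, -0.4, -4.7]
finger_gap: 0.0223
```

{"api": "servo_tool", "payload": {
  "moves": [
    [0,0,0,-0.18,1],
    [0,0,0,-0.18,1],
    [0,0,0,-0.18,1],
    [0,0,0,-0.05,1],
    [0,0,0,-0.05,1],
    [0,0,0,-0.05,1],
    [0,0,0,-0.05,1],
    [0,0,0,0,1],
    [0,0,0,0,1],
    [0,0,0,0,1]
  ]
}}

```text
clock: 18.25
tcp_pos: [0.4478, 0.1406, 0.2004]
orientation: [0.02, 0.707, 0.052, -0.705]
wrist_force: [-0.1, -0.0, -5.4]
finger_gap: 0.0224
```

```bash
python3 st.py
```

```text
tcp [0.4478 0.1406 0.2004] yaw 0.1024 R [[-0.001, 0.102, -0.995], [0.045, -0.994, -0.102], [-0.999, -0.045, -0.004]] F [-0.09 -0.   -5.39] M [-0.14   0.433  0.041] 18.25 j [ 0.104  0.115 -0.284  1.169  0.045 -3.14 ]
```

{"api": "servo_tool", "payload": {
  "moves": [
    [0,0,0,-0.05,1],
    [0,0,0,-0.05,1],
    [0,0,0,-0.05,1],
    [0,0,0,-0.05,1],
    [0,0,0,0,1],
    [0,0,0,0,1],
    [0,0,0,0,1],
    [0,0,0,0,1],
    [0,0,0,0,1],
    [0,0,0,0,1]
  ]
}}

```text
clock: 19.5
tcp_pos: [0.4385, 0.1899, 0.2004]
orientation: [0.082, 0.705, 0.085, -0.699]
wrist_force: [-0.2, 0.1, -5.9]
finger_gap: 0.0225
```

```bash
python3 st.py
```

```text
tcp [0.4385 0.1899 0.2004] yaw 0.2368 R [[0.008, 0.235, -0.972], [0.007, -0.972, -0.235], [-1.0, -0.004, -0.01]] F [-0.18  0.13 -5.86] M [-0.076  0.487 -0.045] 19.5 j [ 0.238  0.13  -0.265  1.166  0.004 -3.141]
```

{"api": "servo_tool", "payload": {
  "moves": [
    [0,0,0,0.1,1],
    [0,0,0,0.18,1],
    [0,0,0,0.18,1],
    [0,0,0,0.18,1],
    [0,0,0,0.18,1],
    [0,0,0,0.18,1],
    [0,0,0,0.18,1],
    [0,0,0,0.18,1],
    [0,0,0,0.18,1],
    [0,0,0,0.18,1]
  ]
}}

```text
clock: 20.75
tcp_pos: [0.4389, 0.1904, 0.2006]
orientation: [-0.483, 0.521, -0.475, -0.519]
wrist_force: [-0.3, -0.2, -5.8]
finger_gap: 0.0222
```

{"api": "servo_tool", "payload": {
  "moves": [
    [0,0,0,0.18,1],
    [0,0,0,0.18,1],
    [0,0,0,0.18,1],
    [0,0,0,0.18,1],
    [0,0,0,0.18,1],
    [0,0,0,0.18,1],
    [0,0,0,0.18,1],
    [0,0,0,0.18,1],
    [0,0,0,0.18,1],
    [0,0,0,0.18,1]
  ]
}}

```text
clock: 22.0
tcp_pos: [0.4393, 0.1902, 0.2008]
orientation: [0.709, 0.055, 0.702, -0.049]
wrist_force: [-0.6, -0.6, -6.2]
finger_gap: 0.0222
```

```bash
python3 st.py; python3 sched.py .398 -.124 .19 1.7 10
```

```text
tcp [0.4393 0.1902 0.2008] yaw 2.9942 R [[0.01, 0.147, 0.989], [0.007, 0.989, -0.147], [-1.0, 0.008, 0.009]] F [-0.65 -0.57 -6.15] M [-0.053 -0.491  0.011] 22.0 j [ 0.238  0.13  -0.264  1.165  0.004  0.385]
[0.1, -3.2, 0.1] 0.17 [0.436 0.158 0.2  ]
[0.1, -3.1, 0.6] 0.17 [0.432 0.127 0.198]
[0.1, -3.0, 1.1] 0.17 [0.427 0.095 0.197]
[0.1, -2.7, 1.6] 0.17 [0.424 0.064 0.196]
[0.1, -2.4, 2.0] 0.17 [0.419 0.033 0.195]
[0.1, -2.1, 2.4] 0.17 [0.415 0.002 0.193]
[0.1, -1.6, 2.7] 0.17 [ 0.411 -0.029  0.192]
[0.0, -1.1, 3.0] 0.17 [ 0.407 -0.061  0.192]
[0.1, -0.6, 3.1] 0.17 [ 0.403 -0.092  0.191]
[0.0, -0.2, 3.2] 0.17 [ 0.398 -0.124  0.19 ]
```

{"api": "servo_tool", "payload": {
  "moves": [
    [0.1,-3.2,0.1,0.17,1],
    [0.1,-3.1,0.6,0.17,1],
    [0.1,-3.0,1.1,0.17,1],
    [0.1,-2.7,1.6,0.17,1],
    [0.1,-2.4,2.0,0.17,1],
    [0.1,-2.1,2.4,0.17,1],
    [0.1,-1.6,2.7,0.17,1],
    [0,-1.1,3.0,0.17,1],
    [0.1,-0.6,3.1,0.17,1],
    [0,-0.2,3.2,0.17,1]
  ]
}}

```text
clock: 23.25
tcp_pos: [0.3988, -0.1259, 0.1904]
orientation: [0.427, 0.568, 0.426, -0.56]
wrist_force: [1.1, 0.5, -5.3]
finger_gap: 0.0222
```

{"api": "servo_tool", "payload": {
  "moves": [
    [0,0,0,0.18,1],
    [0,0,0,0.18,1],
    [0,0,0,0.18,1],
    [0,0,0,0.18,1],
    [0,0,0,0.18,1],
    [0,0,0,0.18,1],
    [0,0,0,0.18,1],
    [0,0,0,0.15,1],
    [0,0,0,0.1,1],
    [0,0,0,0,1]
  ]
}}

```text
clock: 24.5
tcp_pos: [0.3986, -0.1244, 0.1901]
orientation: [-0.076, 0.706, -0.071, -0.701]
wrist_force: [-0.1, -0.6, -5.8]
finger_gap: 0.0227
```

```bash
python3 st.py; python3 look.py l2
```

```text
tcp [ 0.3986 -0.1244  0.1901] yaw -0.2087 R [[0.008, -0.207, -0.978], [0.006, -0.978, 0.207], [-1.0, -0.008, -0.007]] F [-0.13 -0.63 -5.81] M [0.083 0.464 0.008] 24.5 j [-0.502  0.023 -0.408  1.135  0.01   2.848]
tcp [ 0.3986 -0.1244  0.1901] yaw -0.2087 tilt [0.0084 0.0062] F [-0.13 -0.63 -5.81] M [0.083 0.464 0.008] 0.022720862648221554 24.5 j [-0.5   0.02 -0.41  1.13  0.01  2.85]
eye est [ 0.4807 -0.1418  0.2603] [[250.6 252.7]] [[399.7 257.3]]
bracket_eye s [([251.9, 254.1], 0.93), ([267.3, 252.2], 0.85), ([317.3, 204.2], 0.72), ([266.8, 260.0], 0.44)]
bracket_eye t [([266.4, 322.6], 0.81), ([344.2, 293.8], 0.66), ([399.0, 255.9], 0.58)]
hook_seat s [([344.1, 357.6], 0.45), ([266.0, 289.6], 0.39)]
hook_seat t [([408.8, 211.3], 0.41)]
hook_tip s [([264.5, 282.9], 0.52)]
hook_tip t [([408.8, 213.7], 0.38)]
```

View pics/l2_s.png

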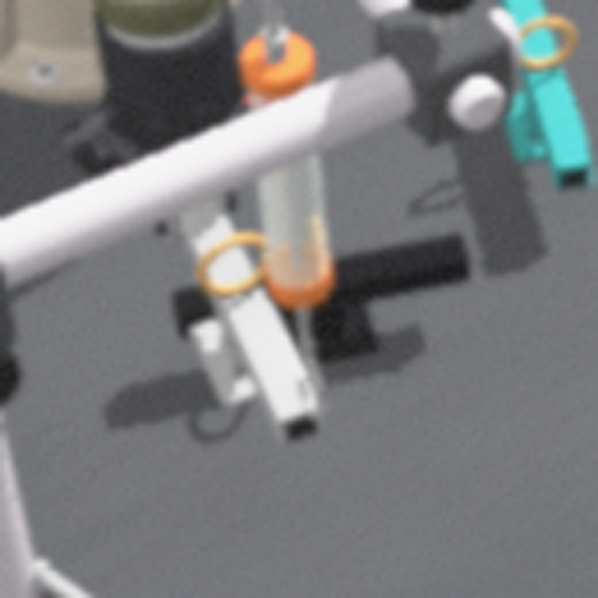

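View pics/l2_t.png

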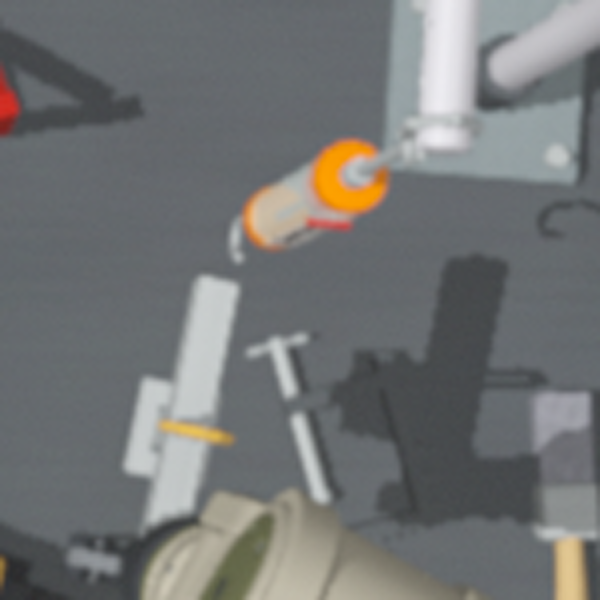

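```bash
python3 - <<'E'
from h import *
T=optics.read_camera("top");S=optics.read_camera("scene")
print("eye",tri(S,(251.9,254.1),T,(399,255.9)))
print("seat",tri(S,(266,289.3),T,(409.2,210.8)))
print("tip",tri(S,(264.8,281.2),T,(410,214.5)))
h=np.array([.592,-.167,.25])
for nm,X in(("seat",h),("tip",h+[-.0115,.0007,.012]),("under",h-[0,0,.005]),("shank",h+[.01,0,.02]),("foot",h+[0,0,.098]),("top",h+[0,0,.261]),("beam",[.582,-.167,.64])): print(nm,proj(S,X).round(1),proj(T,X).round(1))
for p,n,b in((S,"s",(246,250)),(T,"t",(390,190))):
    x,y=b; cv2.imwrite(f"pics/hz_{n}.png",cv2.resize(p["pixels"][y:y+50,x:x+50],None,fx=10,fy=10,interpolation=cv2.INTER_CUBIC))
a=cv2.imread("pics/hz_s.png");b=cv2.imread("pics/hz_t.png");cv2.imwrite("pics/hz.png",cv2.resize(np.hstack([a,b]),(800,400)))
E
```

```text
eye (array([ 0.48406242, -0.14057639,  0.25717167]), np.float64(0.0004668065595494371))
seat (array([ 0.59158105, -0.16677241,  0.24442611]), np.float64(0.00022453151657647556))
tip (array([ 0.58148703, -0.16381017,  0.26353305]), np.float64(0.00217583538689768))
seat [[265.9 288. ]] [[409.8 210.4]]
tip [[263.3 281.8]] [[410.5 214.7]]
under [[266.  289.3]] [[409.4 210.6]]
shank [[267.6 285.5]] [[411.6 205.2]]
foot [[263.2 261.7]] [[419.1 205.5]]
top [[257.9 211.4]] [[439.7 194.6]]
beam [[250.4 161.9]] [[462.9 188.9]]
```

View pics/hz.png

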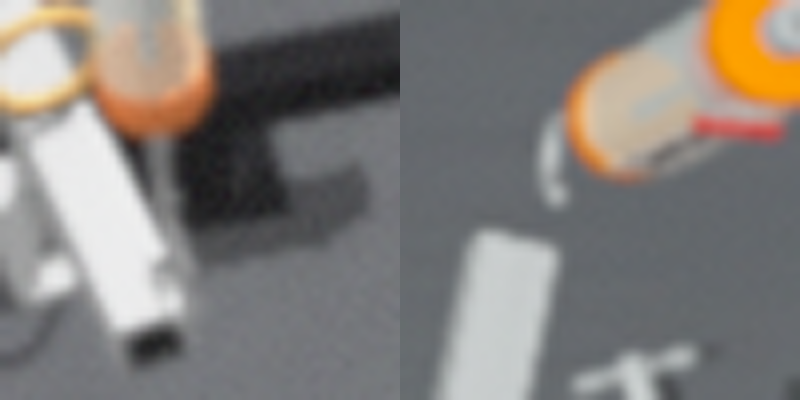

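{"api": "servo_tool", "payload": {
  "moves": [
    [-0.6,0,0,0,1],
    [-0.6,0,-0.5,0,1],
    [0,0,-1.2,0,1],
    [0,0,-1.5,0,1],
    [0,0,-1.5,0,1],
    [0,0,-1.5,0,1],
    [0,0,-1.2,0,1],
    [0,0,-0.8,0,1],
    [0,0,-0.4,0,1],
    [0,0,0,0,1]
  ]
}}

```text
clock: 26.25
tcp_pos: [0.4825, -0.1422, 0.2025]
orientation: [-0.077, 0.706, -0.071, -0.701]
wrist_force: [-0.2, 0.0, -6.1]
finger_gap: 0.0223
```

```bash
python3 look.py l3;python3 - <<'E'
from h import *
T=optics.read_camera("top");S=optics.read_camera("scene")
out=[]
for p,b in((S,(238,245)),(T,(385,185))):
    x,y=b; out.append(cv2.resize(p["pixels"][y:y+50,x:x+50],None,fx=8,fy=8,interpolation=cv2.INTER_CUBIC))
cv2.imwrite("pics/l3z.png",np.hstack(out))
cv2.imwrite("pics/l3w.png",np.hstack([cv2.resize(S["pixels"][100:300,160:360],None,fx=2,fy=2),cv2.resize(T["pixels"][130:330,330:530],None,fx=2,fy=2)]))
E
```

```text
tcp [ 0.4825 -0.1422  0.2025] yaw -0.2096 tilt [0.0078 0.0067] F [-0.21  0.   -6.12] M [ 0.121  0.438 -0.013] 0.022348253925276746 26.25 j [-0.45  0.18 -0.2   1.19  0.01  2.9 ]
eye est [ 0.5647 -0.1597  0.2726] [[261.8 273.7]] [[408.6 221.1]]
bracket_eye s [([262.5, 278.8], 0.84), ([268.8, 248.5], 0.79), ([318.9, 202.4], 0.58)]
bracket_eye t [([410.2, 221.3], 0.93), ([263.7, 324.9], 0.57), ([348.5, 297.5], 0.57)]
hook_seat s [([425.5, 271.3], 0.72), ([264.3, 287.6], 0.5)]
hook_seat t [([410.0, 210.2], 0.43)]
hook_tip s [([427.5, 269.1], 0.58), ([265.9, 280.8], 0.45)]
hook_tip t [([414.5, 212.1], 0.51)]
```

View pics/l3z.png

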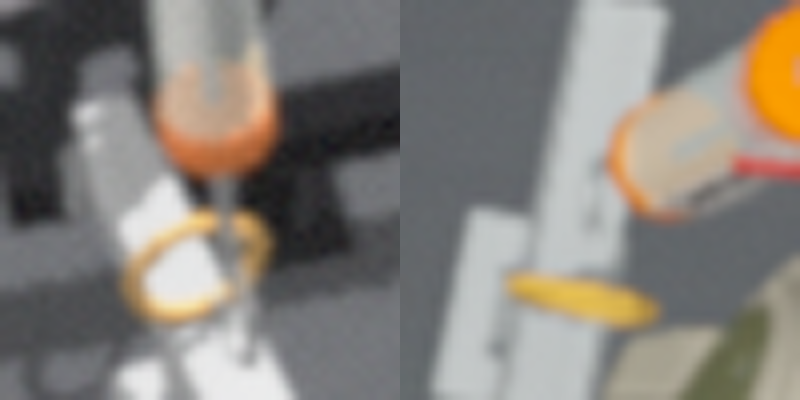

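View pics/l3w.png

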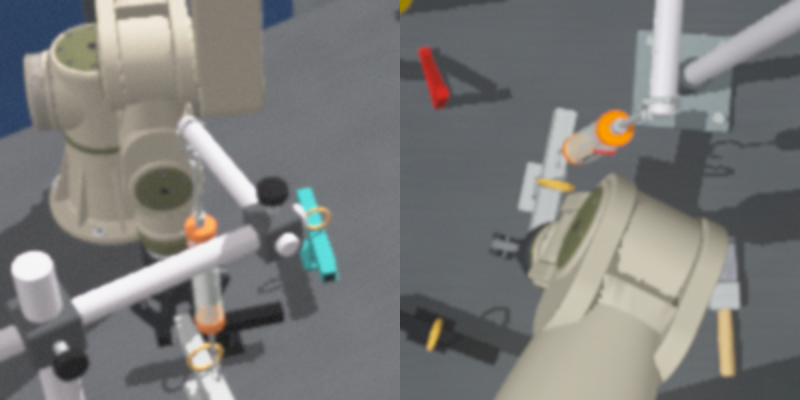

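```bash
python3 - <<'E'
from h import *
T=optics.read_camera("top")
cv2.imwrite("pics/fk.png",cv2.resize(T["pixels"][170:270,390:510],None,fx=6,fy=6,interpolation=cv2.INTER_CUBIC))
for z in(.60,.62,.645,.67): print(z,onz(T,(440,217),z),onz(T,(449,221),z))
E
```

```text
0.6 [ 0.54302485 -0.14351948  0.6       ] [ 0.53685983 -0.15785631  0.6       ]
0.62 [ 0.54106306 -0.13808441  0.62      ] [ 0.53507076 -0.15201958  0.62      ]
0.645 [ 0.53861083 -0.13129057  0.645     ] [ 0.53283442 -0.14472368  0.645     ]
0.67 [ 0.5361586  -0.12449673  0.67      ] [ 0.53059809 -0.13742778  0.67      ]
```

View pics/fk.png

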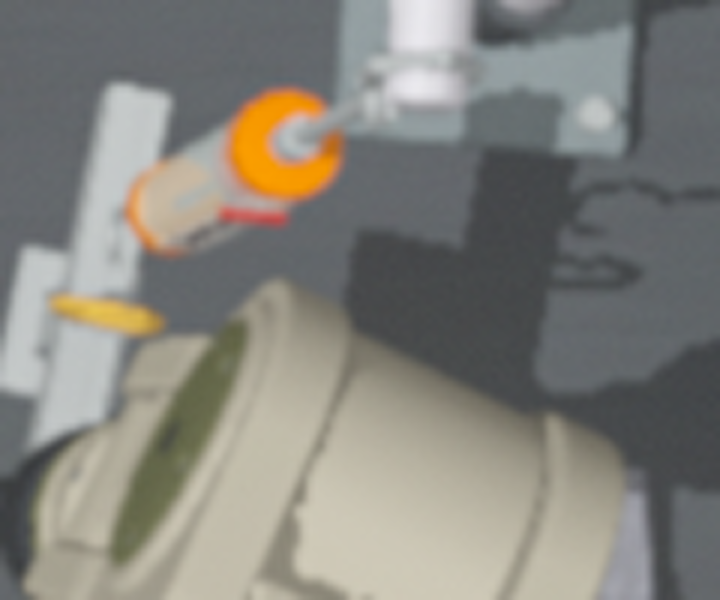

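{"api": "servo_tool", "payload": {
  "moves": [
    [0.1,-0.1,-0.2,0,1],
    [0,0,-0.35,0,1],
    [0,0,-0.4,0,1],
    [0,0,-0.4,0,1],
    [0,0,-0.4,0,1],
    [0,0,-0.4,0,1],
    [0,0,-0.35,0,1],
    [0,0,-0.2,0,1],
    [0,0,-0.1,0,1],
    [0,0,0,0,1]
  ]
}}

```text
clock: 28.05
tcp_pos: [0.5101, -0.1471, 0.2017]
orientation: [-0.077, 0.706, -0.071, -0.701]
wrist_force: [0.6, -1.2, -4.3]
finger_gap: 0.0227
```

```bash
cat > z.py <<'E'
from look import *
S,T,s=look(sys.argv[1])
out=[]
for p,b in((S,(238,245)),(T,(385,185))):
    x,y=b; out.append(cv2.resize(p["pixels"][y:y+60,x:x+50],None,fx=8,fy=8,interpolation=cv2.INTER_CUBIC))
cv2.imwrite(f"pics/{sys.argv[1]}z.png",np.hstack(out))
E
python3 z.py l4
```

```text
tcp [ 0.5101 -0.1471  0.2017] yaw -0.2096 tilt [0.0081 0.0066] F [ 0.56 -1.22 -4.25] M [0.053 0.42  0.011] 0.022742627032486584 28.05 j [-0.44  0.23 -0.13  1.2   0.01  2.91]
eye est [ 0.5923 -0.1646  0.2719] [[266.2 282. ]] [[410.7 209.2]]
bracket_eye s [([268.8, 251.9], 0.64), ([319.4, 203.7], 0.62), ([265.2, 284.3], 0.61), ([145.5, 352.8], 0.28)]
bracket_eye t [([348.0, 295.5], 0.71), ([411.3, 209.4], 0.62), ([265.7, 320.5], 0.61)]
hook_seat s [([265.0, 290.6], 0.64)]
hook_seat t [([409.1, 209.6], 0.57)]
hook_tip s [([264.1, 280.2], 0.46)]
hook_tip t [([409.6, 214.8], 0.48), ([171.1, 243.0], 0.22)]
```

View pics/l4z.png

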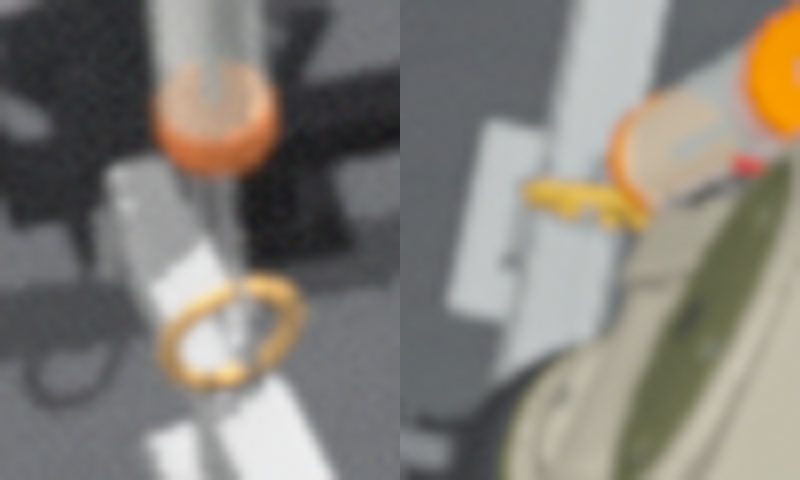

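{"api": "servo_tool", "payload": {
  "moves": [
    [0.2,0,0,0,1],
    [0.4,0,0,0,1],
    [0.4,0,0,0,1],
    [0.3,0,0,0,1],
    [0.2,0,0,0,1],
    [0.2,0,0,0,1],
    [0.2,0,0,0,1],
    [0.2,0,0,0,1],
    [0.2,0,0,0,1],
    [0.2,0,0,0,1]
  ]
}}

```text
clock: 29.7
tcp_pos: [0.5104, -0.147, 0.1767]
orientation: [-0.077, 0.706, -0.071, -0.7]
wrist_force: [-0.3, -0.1, -4.1]
finger_gap: 0.0226
```

```bash
python3 z.py l5
```

```text
tcp [ 0.5104 -0.147   0.1767] yaw -0.2097 tilt [0.0084 0.0065] F [-0.35 -0.05 -4.12] M [ 0.12   0.418 -0.011] 0.022554125100266005 29.7 j [-0.44  0.25 -0.18  1.14  0.01  2.91]
eye est [ 0.5926 -0.1644  0.2469] [[267.  288.5]] [[408.5 210.3]]
bracket_eye s [([320.6, 204.1], 0.83), ([266.9, 252.9], 0.67), ([268.0, 291.8], 0.58)]
bracket_eye t [([265.0, 324.4], 0.69), ([346.9, 296.0], 0.59), ([409.4, 209.5], 0.55)]
hook_seat s [([264.6, 291.6], 0.58)]
hook_seat t [([408.7, 211.9], 0.51)]
hook_tip s [([260.7, 282.4], 0.52), ([204.6, 337.7], 0.45)]
hook_tip t [([410.3, 217.0], 0.56)]
```

View pics/l5z.png

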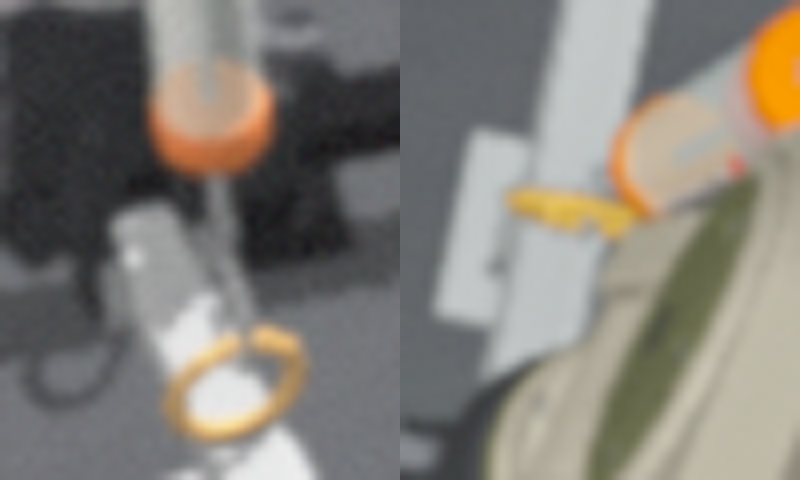

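{"api": "servo_tool", "payload": {
  "moves": [
    [0,-0.1,0,0,1],
    [0,-0.15,0,0,1],
    [0.1,0,0,0,1],
    [0.2,0,0,0,1],
    [0.25,0,0,0,1],
    [0.25,0,0,0,1],
    [0.25,0,0,0,1],
    [0.25,0,0,0,1],
    [0.2,0,0,0,1],
    [0.1,0,0,0,1]
  ]
}}

```text
clock: 31.35
tcp_pos: [0.5111, -0.1444, 0.1607]
orientation: [-0.077, 0.706, -0.071, -0.701]
wrist_force: [0.6, -1.6, -3.6]
finger_gap: 0.0222
```

```bash
python3 z.py l6
```

```text
tcp [ 0.5111 -0.1444  0.1607] yaw -0.2096 tilt [0.0083 0.0065] F [ 0.6  -1.56 -3.62] M [-0.035  0.133  0.02 ] 0.022248709814222587 31.35 j [-0.43  0.26 -0.21  1.1   0.01  2.92]
eye est [ 0.5932 -0.1619  0.2309] [[268.5 292.2]] [[406.1 210.7]]
bracket_eye s [([269.6, 292.4], 0.93), ([318.8, 202.3], 0.72), ([267.4, 249.7], 0.57)]
bracket_eye t [([349.1, 295.1], 0.88), ([262.6, 322.8], 0.67), ([404.6, 212.9], 0.59)]
hook_seat s [([267.2, 292.0], 0.41)]
hook_seat t [([401.1, 213.9], 0.45)]
hook_tip s [([263.8, 285.3], 0.6)]
hook_tip t [([410.9, 215.9], 0.61)]
```

View pics/l6z.png

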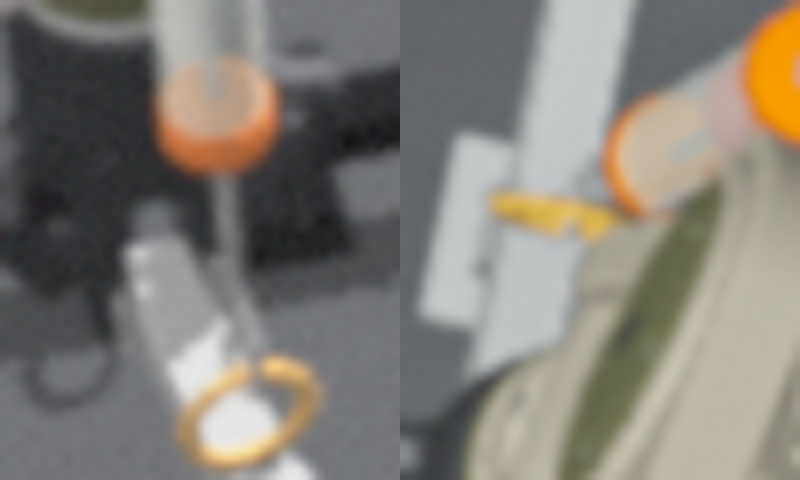

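```bash
cat > avg.py <<'E'
from h import *
import sys
n=int(sys.argv[1]);F=[];M=[]
for i in range(n):
    optics.read_camera("scene"); s=env.get_state();F.append(s["wrist_force"]);M.append(s["ft_torque"])
F=np.array(F);M=np.array(M);print("F",F.mean(0).round(2),"sd",F.std(0).round(2),"M",M.mean(0).round(3),M.std(0).round(3),"|Mh|",np.hypot(*M.mean(0)[:2]).round(3),s["clock"],s["tcp_pos"].round(4));print(F[:,2].round(1),M[:,1].round(2))
E
python3 avg.py 14
```

```text
F [ 0.08  0.3  -3.36] sd [0.54 0.45 0.59] M [0.046 0.293 0.006] [0.068 0.187 0.028] |Mh| 0.297 32.45 [ 0.511  -0.1444  0.1608]
[-3.  -2.7 -3.7 -3.4 -3.3 -2.2 -4.  -3.1 -4.5 -2.8 -3.7 -4.  -3.3 -3.3] [0.35 0.34 0.12 0.46 0.02 0.57 0.02 0.56 0.07 0.51 0.21 0.28 0.41 0.17]
```

{"api": "servo_tool", "payload": {
  "moves": [
    [0.1,0,0,0,1],
    [0.2,0,0,0,1],
    [0.3,0,0,0,1],
    [0.35,0,0,0,1],
    [0.35,0,0,0,1],
    [0.35,0,0,0,1],
    [0.35,0,0,0,1],
    [0.3,0,0,0,1],
    [0.2,0,0,0,1],
    [0.1,0,0,0,1]
  ]
}}

```text
clock: 33.7
tcp_pos: [0.5113, -0.1442, 0.1348]
orientation: [-0.077, 0.706, -0.071, -0.7]
wrist_force: [0.6, -0.3, -0.4]
finger_gap: 0.0226
```

```bash
python3 avg.py 16; python3 z.py l7
```

```text
F [-0.13 -0.21 -0.7 ] sd [0.58 0.57 0.76] M [ 0.001  0.066 -0.004] [0.069 0.172 0.036] |Mh| 0.066 34.5 [ 0.5112 -0.1442  0.1348]
[-1.3 -0.7  0.6 -0.3 -1.  -2.  -0.1 -1.5 -0.2 -1.   0.9 -0.8 -0.5 -1.3
 -1.5 -0.6] [-0.16  0.26 -0.03  0.12  0.07 -0.09  0.28 -0.16  0.29 -0.15  0.32 -0.15
  0.19  0.03  0.03  0.21]
tcp [ 0.5112 -0.1442  0.1348] yaw -0.2096 tilt [0.0082 0.0066] F [ 0.18  0.98 -0.65] M [ 0.1    0.208 -0.013] 0.02259264849145723 34.5 j [-0.43  0.27 -0.25  1.04  0.01  2.92]
eye est [ 0.5934 -0.1617  0.205 ] [[269.2 298.7]] [[403.9 211.8]]
bracket_eye s [([320.1, 202.8], 0.93), ([270.6, 301.1], 0.69), ([268.9, 248.7], 0.65)]
bracket_eye t [([404.9, 212.0], 0.92), ([262.5, 322.2], 0.73), ([347.7, 296.7], 0.63)]
hook_seat s [([269.3, 298.9], 0.57)]
hook_seat t [([403.1, 215.4], 0.37)]
hook_tip s [([264.4, 291.1], 0.54)]
hook_tip t [([405.4, 217.3], 0.51)]
```

View pics/l7z.png

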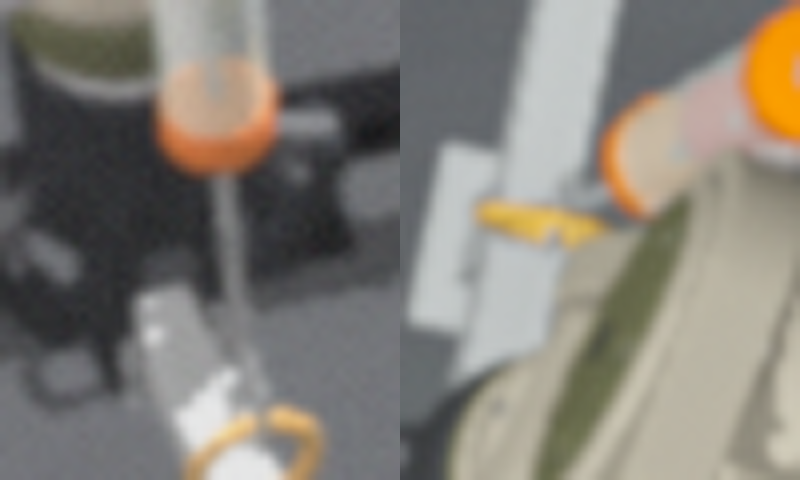

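{"api": "servo_tool", "payload": {
  "moves": [
    [0.1,0,0,0,1],
    [0.15,0,0,0,1],
    [0.2,0,0,0,1],
    [0.15,0,0,0,1],
    [0.1,0,0,0,1],
    [0,0,0,0,1],
    [0,0,0,0,1],
    [0,0,0,0,1],
    [0,0,0,0,1],
    [0,0,0,0,1]
  ]
}}

```text
clock: 36.15
tcp_pos: [0.5113, -0.1442, 0.1278]
orientation: [-0.077, 0.706, -0.071, -0.701]
wrist_force: [-0.5, 0.3, -0.1]
finger_gap: 0.0223
```

```bash
python3 avg.py 40; python3 z.py l8
```

```text
F [-0.08  0.02 -0.06] sd [0.67 0.56 0.45] M [-0.007  0.014 -0.009] [0.068 0.199 0.027] |Mh| 0.015 38.15 [ 0.5113 -0.1442  0.1278]
[-0.7 -0.4  0.8  0.1 -0.5 -0.1  0.7 -0.6  0.2  0.4 -0.5 -0.1 -0.7  0.5
 -0.2  0.3  0.5 -0.3  0.3  0.5  0.3 -0.  -1.   0.2 -0.5 -0.2 -0.3 -0.9
 -0.2 -0.2 -0.2 -0.4 -0.2  0.   0.  -0.5  0.6  0.3 -0.4  0.8] [-0.21  0.28 -0.16  0.1  -0.05 -0.03  0.15 -0.19  0.29 -0.26  0.32 -0.29
  0.2  -0.13  0.05  0.1  -0.16  0.23 -0.28  0.28 -0.26  0.28 -0.17  0.1
 -0.03  0.    0.13 -0.21  0.25 -0.24  0.26 -0.2   0.22 -0.1   0.03  0.16
 -0.14  0.23 -0.23  0.25]
tcp [ 0.5113 -0.1442  0.1278] yaw -0.2097 tilt [0.0082 0.0066] F [-0.68  0.47  0.77] M [0.072 0.248 0.013] 0.02238972873261135 38.15 j [-0.43  0.28 -0.26  1.03  0.01  2.92]
eye est [ 0.5934 -0.1617  0.1979] [[269.4 300.4]] [[403.4 212.1]]
bracket_eye s [([271.7, 302.3], 0.92), ([318.8, 202.8], 0.76), ([266.9, 248.5], 0.62)]
bracket_eye t [([402.6, 214.2], 0.94), ([347.0, 297.4], 0.8), ([264.7, 322.9], 0.66)]
hook_seat s [([271.5, 298.5], 0.64)]
hook_seat t [([403.8, 214.9], 0.57)]
hook_tip s [([266.0, 296.2], 0.46)]
hook_tip t [([406.5, 216.2], 0.36)]
```

```bash
python3 - <<'E'
from h import *
S=optics.read_camera("scene");T=optics.read_camera("top")
cv2.imwrite("pics/l9.png",np.hstack([cv2.resize(S["pixels"][200:330,220:320],None,fx=4,fy=4,interpolation=cv2.INTER_CUBIC),cv2.resize(T["pixels"][150:280,370:470],None,fx=4,fy=4,interpolation=cv2.INTER_CUBIC)]))
for p,q in((S,T),):
  for n in("scale_foot","hook_seat","bracket_eye"):
    a=models.pinpoint(n,S);b=models.pinpoint(n,T);print(n,[np.round(x["location"],1).tolist() for x in a][:3],[np.round(x["location"],1).tolist() for x in b][:3])
E
```

```text
scale_foot [[265.6, 257.9]] [[412.8, 207.7]]
hook_seat [[268.5, 299.1]] [[404.8, 214.7]]
bracket_eye [[319.8, 200.9], [266.7, 249.5], [269.2, 301.8]] [[348.1, 295.4], [261.8, 324.1], [404.0, 212.8]]
```

View pics/l9.png

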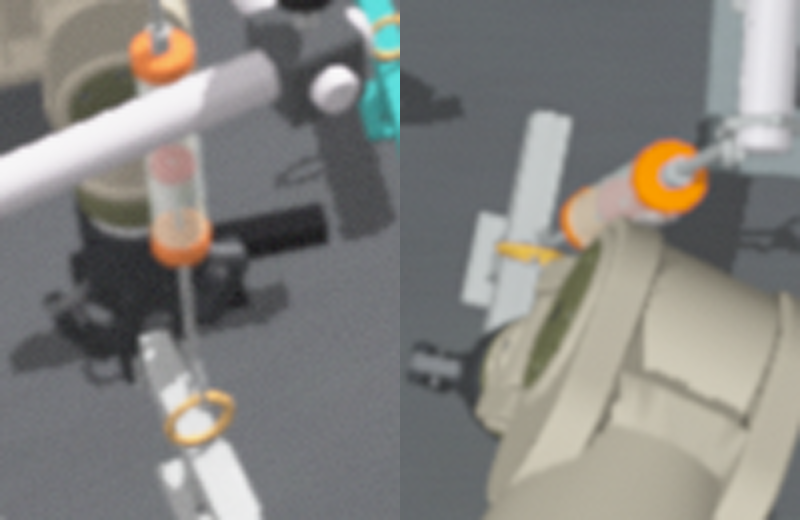

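{"api": "servo_tool", "payload": {
  "moves": [
    [0,0,0,0,1],
    [0,0,0,0,1],
    [0,0,0,0,0.5],
    [0,0,0,0,0.44],
    [0,0,0,0,0.42],
    [0,0,0,0,0.39],
    [0,0,0,0,0.35],
    [0,0,0,0,0.28],
    [0,0,0,0,0.2],
    [0,0,0,0,0.1]
  ],
  "grip_force": 20
}}

```text
clock: 40.2
tcp_pos: [0.5113, -0.1442, 0.1278]
orientation: [-0.077, 0.706, -0.071, -0.701]
wrist_force: [0.7, -0.5, 0.6]
finger_gap: 0.0382
```

```bash
python3 avg.py 4; python3 z.py l10; python3 - <<'E'
from h import *
S=optics.read_camera("scene");T=optics.read_camera("top")
cv2.imwrite("pics/l10.png",np.hstack([cv2.resize(S["pixels"][200:330,220:320],None,fx=4,fy=4,interpolation=cv2.INTER_CUBIC),cv2.resize(T["pixels"][150:280,370:470],None,fx=4,fy=4,interpolation=cv2.INTER_CUBIC)]))
E
```

```text
F [ 0.12 -0.17 -0.13] sd [0.31 0.28 0.2 ] M [-0.002  0.021  0.026] [0.025 0.014 0.023] |Mh| 0.021 40.4 [ 0.5113 -0.1442  0.1278]
[ 0.2 -0.3 -0.1 -0.3] [0.02 0.04 0.   0.02]
tcp [ 0.5113 -0.1442  0.1278] yaw -0.2097 tilt [0.0082 0.0066] F [-0.35 -0.31 -0.33] M [-0.02   0.018  0.046] 0.03828176002542894 40.4 j [-0.43  0.28 -0.26  1.03  0.01  2.92]
eye est [ 0.5934 -0.1617  0.198 ] [[269.4 300.4]] [[403.4 212.1]]
bracket_eye s [([268.9, 249.7], 0.85), ([271.9, 303.3], 0.7), ([320.2, 202.2], 0.67), ([394.8, 330.1], 0.15)]
bracket_eye t [([405.2, 211.9], 0.97), ([345.7, 297.2], 0.94), ([261.0, 321.1], 0.81), ([398.4, 213.0], 0.6)]
hook_seat s [([145.3, 352.4], 0.59), ([265.9, 301.0], 0.41)]
hook_seat t [([403.1, 215.1], 0.46)]
hook_tip s [([393.5, 330.9], 0.69), ([266.0, 296.7], 0.58), ([425.8, 271.6], 0.22)]
hook_tip t [([409.4, 219.5], 0.48)]
```

View pics/l10.png

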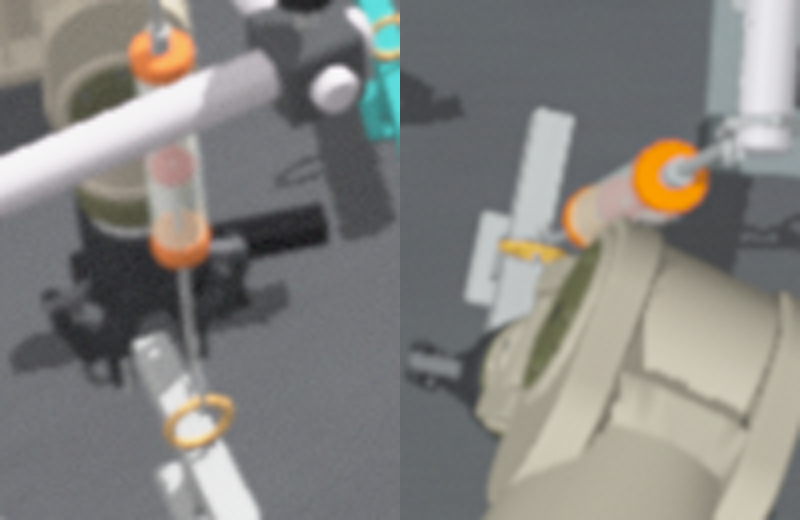

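{"api": "servo_tool", "payload": {
  "moves": [
    [0,0,0,0,-0.1],
    [0,0,0,0,-0.3],
    [0,0,0,0,-0.4],
    [0,0,0.5,0,-0.4],
    [0,0,0.8,0,-0.4],
    [0,0,1.2,0,-0.4],
    [0,0,2,0,-0.4],
    [0,0,2.5,0,-0.4],
    [0,0,2,0,-0.4],
    [0,0,1,0,-0.4]
  ]
}}

```text
clock: 42.15
tcp_pos: [0.4119, -0.1228, 0.1271]
orientation: [-0.077, 0.706, -0.071, -0.701]
wrist_force: [-0.5, -0.0, 0.0]
finger_gap: 0.0595
```

```bash
python3 st.py; python3 - <<'E'
from h import *
import time
out=[]
for i in range(8):
    S=optics.read_camera("scene")
    if i%3==0: out.append(S["pixels"][200:350,210:330]); T=S
    e=[x["location"] for x in models.pinpoint("bracket_eye",S) if abs(x["location"][0]-270)<12 and x["location"][1]>280]
    print(np.round(e,1).tolist(),env.get_state()["clock"])
cv2.imwrite("pics/l11.png",cv2.resize(np.hstack(out[:2]),None,fx=3.3,fy=3.3,interpolation=cv2.INTER_CUBIC))
E
```

```text
tcp [ 0.4119 -0.1228  0.1271] yaw -0.2099 R [[0.008, -0.208, -0.978], [0.007, -0.978, 0.208], [-1.0, -0.008, -0.006]] F [-0.46 -0.03  0.01] M [ 0.025 -0.073  0.049] 42.15 j [-0.484  0.094 -0.496  0.977  0.01   2.868]
[[271.4, 299.6]] 42.25
[[271.5, 305.7]] 42.35
[[268.6, 303.2]] 42.45
[[272.3, 316.5], [271.8, 301.4]] 42.55
[[271.9, 303.9]] 42.65
[[271.2, 303.1]] 42.75
[[271.3, 303.3]] 42.85
[[268.9, 300.8]] 42.95
```

View pics/l11.png

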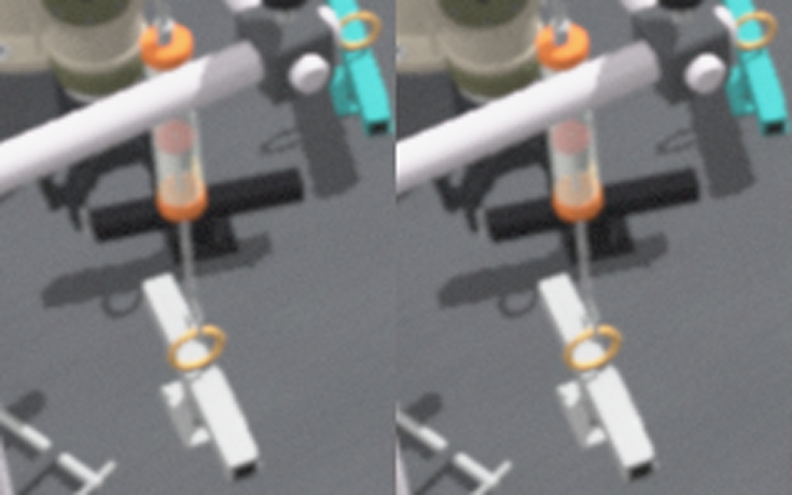

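{"api": "servo_tool", "payload": {
  "moves": [
    [0,0,0.8,0,-0.4],
    [0,0,1,0,-0.4],
    [0,0,0.7,0,-0.4],
    [0,0,0,0,-0.4],
    [0,0,0,0,-0.4],
    [0,0,0,0,-0.4],
    [0,0,0,0,-0.4],
    [0,0,0,0,-0.4],
    [0,0,0,0,-0.4],
    [0,0,0,0,-0.4]
  ]
}}

```text
clock: 44.2
tcp_pos: [0.389, -0.1182, 0.1269]
orientation: [-0.077, 0.706, -0.071, -0.701]
wrist_force: [0.5, 0.0, -0.7]
finger_gap: 0.0597
```

{"api": "servo_tool", "payload": {
  "moves": [
    [0,0,0,0,-0.4],
    [0,0,0,0,-0.4],
    [0,0,0,0,-0.4],
    [0,0,0,0,-0.4],
    [0,0,0,0,-0.4],
    [0,0,0,0,-0.4],
    [0,0,0,0,-0.4],
    [0,0,0,0,-0.4],
    [0,0,0,0,-0.4],
    [0,0,0,0,-0.4]
  ]
}}

```text
clock: 45.45
tcp_pos: [0.389, -0.1181, 0.1269]
orientation: [-0.077, 0.706, -0.071, -0.701]
wrist_force: [0.5, 0.9, -0.9]
finger_gap: 0.0598
```

```bash
python3 - <<'E'
from h import *
ref=None
for i in range(14):
    S=optics.read_camera("scene"); g=cv2.cvtColor(S["pixels"],cv2.COLOR_BGR2GRAY).astype(np.float32)
    c=g[285:345,245:295]
    if ref is None: ref=c
    print(np.round(cv2.phaseCorrelate(ref,c,cv2.createHanningWindow(c.shape[::-1],cv2.CV_32F))[0],2),end=" ")
print(env.get_state()["clock"])
T=optics.read_camera("top")
cv2.imwrite("pics/f_s.png",S["pixels"]);cv2.imwrite("pics/f_t.png",T["pixels"])
E
```

```text
[0. 0.] [0.06 0.03] [-0.39 -0.04] [0.13 0.1 ] [0.09 0.08] [0.14 0.15] [-0.06 -0.03] [-0.11  0.11] [-0.19  0.02] [-0.24  0.08] [-0.32 -0.  ] [0.52 0.31] [-0.19 -0.03] [ 0.45 -0.23] 46.15
```

View pics/f_t.png

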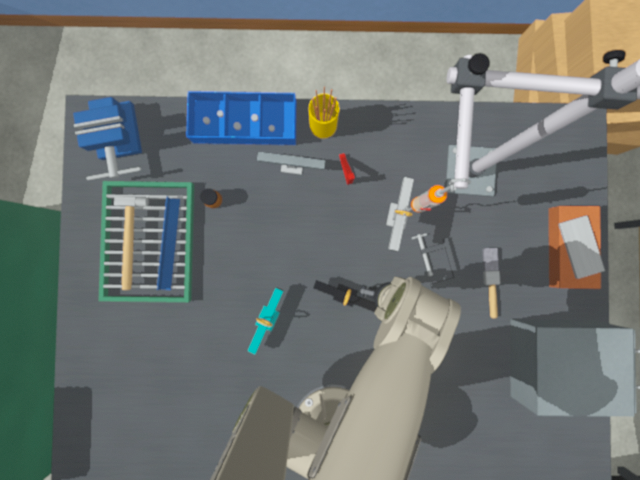

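View pics/f_s.png

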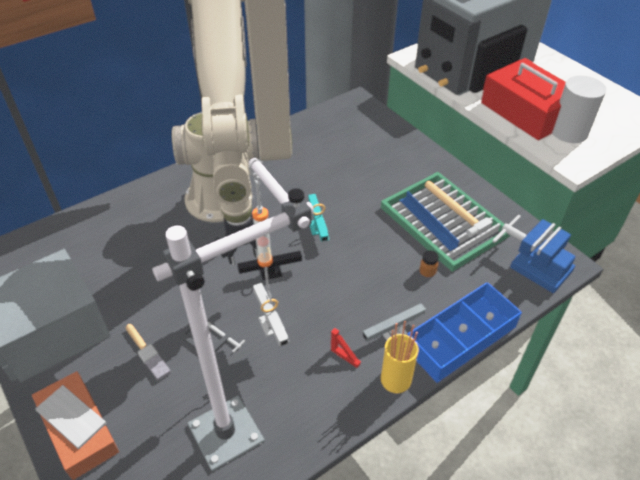

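{"api": "servo_tool", "payload": {
  "moves": [
    [0,0,0,0,-0.4],
    [0,0,0,0,-0.4],
    [0,0,0,0,-0.4],
    [0,0,0,0,-0.4],
    [0,0,0,0,-0.4],
    [0,0,0,0,-0.4],
    [0,0,0,0,-0.4],
    [0,0,0,0,-0.4],
    [0,0,0,0,-0.4],
    [0,0,0,0,-0.4]
  ]
}}

```text
clock: 47.45
tcp_pos: [0.389, -0.1181, 0.1269]
orientation: [-0.077, 0.706, -0.071, -0.701]
wrist_force: [-0.9, 0.2, 0.4]
finger_gap: 0.0598
```

```bash
python3 - <<'E'
from h import *
a=[];F=None
for i in range(12):
    S=optics.read_camera("scene"); g=cv2.GaussianBlur(cv2.cvtColor(S["pixels"],cv2.COLOR_BGR2GRAY),(0,0),1.2).astype(np.float32)
    c=g[285:345,245:295]
    if F is None: F=c
    a.append(cv2.phaseCorrelate(F,c,cv2.createHanningWindow(c.shape[::-1],cv2.CV_32F))[0])
print(np.round(a,2).tolist(),env.get_state()["clock"])
order.hand_in()
E
```

```text
[[-0.0, 0.0], [-0.01, -0.12], [-0.13, -0.08], [0.15, -0.03], [-0.12, -0.0], [0.06, -0.26], [-0.27, -0.33], [-0.11, -0.47], [-0.14, -0.21], [-1.04, -0.24], [-0.37, -0.58], [0.28, -0.55]] 48.05
the job is handed in; nothing more can be done
```

The bare-steel bracket is hanging by its ring eye on the scale hook, released and clear of the gripper. I handed the job in at about 48 s of the 64 s allowed.

- **Balance before release:** I lowered it about 52 mm below the hook's unloaded height, for a weight of about 5.3 N. The averaged residual wrist force was then −0.06 N and the moment 0.014 N m. I cut the grip to 20 N and opened the fingers slowly. The eye then stayed within about 1 px of where it had been, and I backed the hand away about 12 cm.
- **Last checks:** The gripper is well clear of the bracket, and the other things look unmoved in both final pictures. Over the last 0.6 s the bracket's image shifts were mostly within 0.6 px, with one reading of 1 px. I took this as noise, but it does not rule out a very small residual sway.
- **A turn that went wrong:** My first turn of the bracket ran the last joint into its range limit. That carried the hand about 10 cm sideways with a 4.5° tilt, and the bracket then passed under and beside the hook. The pictures showed nothing touched. I removed the tilt to about 0.6° before hanging.
- **Differences from your instructions:** The hand stayed vertical, without the suggested 15° lean. The tube hangs about 9° off the hook's axis, on purpose, to keep the wrist clear of the stand.
- **Unexplained reading:** While the bracket was gripped and on the hook, the wrist moment buzzed by about ±0.25 N m. It disappeared on release.

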